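# Clear the brass masters out of the gauge box and index them under the indicator

## Task

Only the plug gauges belong in the grey box: open its lid wide (upright or beyond), and index the rotary table to its loading station (tray towards the box, plunger home in the notch at the green dot) by lifting the plunger's knob, swinging it round and letting it drop. With the table locked there, move every brass setting master from the box onto the blue tray, standing flat with its knob up; then, in the same way, index the table to the measuring station (tray under the dial indicator, plunger home at the red dot). Leave the plug gauges in the box, shut its lid fully before you finish, and do not disturb the lens case, steel block and screwdriver lying around.

Things in the scene. Friction and masses are not known exactly. Their poses are not given: they have to be found in the camera images.
- index_base: fixed base of the rotary index table: grey round plate 272 mm across, 12 mm thick; origin at the centre of its underside, on the vertical turning axis; +x points away from the robot (turned by up to 0.2 rad), y to its left. A 24 mm wide steel index rim of mid radius 115 mm, top 30 mm above the table, runs round its quarter between +y and -x and has three 11 mm wide notches for the plunger
- load_notch (a point): loading station: notch in the rim at a green dot, in the base's +y direction from the axis; this point is 115 mm from the axis, at the rim's top, 30 mm above the table. Half way to the measuring notch is another notch (white dot), not used in this job
- measure_notch (a point): measuring station: notch in the rim at a red dot, in the base's -x direction from the axis; this point is 115 mm from the axis, at the rim's top, 30 mm above the table
- indicator_tip (a point): tip of the dial indicator, which stands fixed on the base's +x side: tip 104 mm above the table and 115 mm from the axis. Its dial (56 mm across) hangs above the tip; its foot begins 150 mm from the axis, and the stand is 220 mm high. Masters on the tray pass under the tip with 20 mm to spare
- index_head (a joint): angle of the head about the vertical axis, rad, growing anticlockwise from above, -1.75 to 0.18. 0: measuring station, tray towards the base's +x under the indicator; -1.571: loading station, tray towards the base's -y (the box). Starts between the measuring notch and the unused middle notch (-0.785), the plunger on the rim. Slight friction (0.1 N m) holds it; with the plunger home it has 0.015 rad of play
- plunger (a joint): lift of the sprung plunger, m, 0 (home in a notch) to 0.020. The pin clears the rim above 0.012 and rests on it at 0.012. The spring pulls it down with 4 N at 0, 8 N at 0.020: let go, it drops into a notch or onto the rim, and drops in by itself when the head is turned until a notch comes under it. The head turns only with the pin clear
- plunger_knob (a point): middle of the plunger's round black knob with a red band, 28 mm diameter, 18 mm high, on the head 115 mm from the axis, opposite the tray; 81 mm above the table when the plunger is home, rising with it. Below the knob an 8 mm pin shows for 14 mm, then a 24 mm wide bush (top 58 mm above the table). Lift it and swing it round the axis; it need not be turned about itself
- tray_center (a point): middle of the floor of the blue tray on the head, 68 mm from the axis, 46 mm above the table top; x points outward from the axis, y along the tray's width. Floor 104 mm (x) by 136 mm (y) inside, lip 8 mm high, 4 mm thick
- gauge_box: fixed grey plastic box 165 x 250 mm (x, y), 50 mm high, walls and floor 5 mm; origin at the centre of its underside, long side along y, hinge on its far (+x) side, where a black 30 mm wide foam block fills it to 35 mm height. In front of that, centred 15 mm nearer the robot than the origin, five white places, 45 mm apart, hold parts lying along x: two or three of them brass masters and two plug gauges, in any order
- box_lid (a joint): opening angle of the box's lid, rad, 0 shut to 1.9; hinged on the far top edge (at 82.5 mm from the box's origin along +x, 50.5 mm up, axis along y). Upright (1.57) or beyond it leaves room for a gripper over the contents. Stiff hinge: it stays where it is left; about 3 N at the knob moves it
- box_lid_handle (a point): middle of the lid's round black knob, 28 mm diameter and 16 mm high on a neck of 12 mm, standing up from the lid at 135 mm in front of the hinge; this point is 41 mm above the lid's underside
- master_1: brass setting master, may be absent: stepped bar 80 x 30 mm (x, y), 11 mm high (7 mm at the ends), with a round grip knob of 17 mm diameter upright in the middle, top 37 mm above the origin; about 0.2 kg; origin at the centre of its underside, x along the bar
- master_2: brass setting master, may be absent: stepped bar 80 x 30 mm (x, y), 11 mm high (7 mm at the ends), with a round grip knob of 17 mm diameter upright in the middle, top 37 mm above the origin; about 0.2 kg; origin at the centre of its underside, x along the bar
- master_3: brass setting master, may be absent: stepped bar 80 x 30 mm (x, y), 11 mm high (7 mm at the ends), with a round grip knob of 17 mm diameter upright in the middle, top 37 mm above the origin; about 0.2 kg; origin at the centre of its underside, x along the bar
- plug_1: plug gauge, belongs in the box: black six-sided handle with steel ends, 82 x 15 x 14 mm lying along its y axis; origin at the centre of its underside
- plug_2: plug gauge, belongs in the box: black six-sided handle with steel ends, 82 x 15 x 14 mm lying along its y axis; origin at the centre of its underside
- small_case: shut dark grey plastic lens case, 58 x 56 mm, 44 mm high, standing behind the work, bystander; origin at the centre of its underside
- steel_block: ground steel block with holes, 51 x 76 mm, 25 mm high, lying behind the box, bystander; origin at the centre of its underside
- screwdriver: screwdriver with orange handle, 160 mm, lying in front of the box, bystander; origin at the centre of its underside

How it is judged:
By the outcome, as a careful person would: the job done as asked, in the order asked, and still so for the second after the job is handed in, with the robot touching nothing.
Of master_1, master_2, master_3 only 2 to 3 are there at a start; the rules pass over those that are not, and their reading is None.
At some moment in a run one of master_1, master_2, master_3, plug_1, plug_2 may be knocked a few centimetres aside while the robot is not near it.
Once in a run the grip may slacken for a moment while it holds something.
It also fails if it takes over 208 s, if anything falls off the work surface, if the arm or the gripper's body presses on something with over 40 N, if the wrist force passes 120 N, or if a joint passes its speed limit or range.

## Robot

A 6-joint arm with a two-finger parallel gripper is mounted at the origin on a cart in front of the work surface, level with it; the furniture and walls round the work are solid. World frame = base frame: x ahead of the robot, y to its left, z up, the work surface at z = 0. Lengths are in mm, angles in rad, forces in N, time in s.
With the tool pointing down it reaches from about 300 to 775 mm from the base axis. Payload 14.6 kg.
Tool frame: the origin (TCP) lies midway between the tips of the shut fingers; the grasp point (between the pads) lies 19 mm behind it; z points along the fingers, y is the direction in which the jaws open and shut (so a half turn about z gives the same grasp; the last joint's range is limited). The gripper opens to 94 mm and grips with 3 to 60 N. Pads are 16 mm wide; open, the fingers measure 119 mm over their backs; the gripper's body (75 mm by 177 mm) begins 78 mm behind the grasp point.
Start: joints at [-1.204, 0.3, 1.521, -0, 1.321, -0.067], TCP at [231.169, -499.049, 205.446] pointing down, gripper open.
Joint ranges: [-3.03, 3.03], [-0.79, 2.21], [0.23, 2.52], [-1.04, 4.18], [0, 3.07], [-2.55, 2.55]. Speed limits (rad/s): [2.22, 2.22, 2.57, 3.14, 3.14, 3.14].

## Interface

Orientations are given as a rotation vector (axis times angle).
In Python, from station import * gives the robot as it stands.
- The arm moves only by the tool apply_moves, never from a script. Its argument "targets" is a list of rows, each an object of numbers: "x", "y", "z": the shift along the tool's x, y, z as a fraction of full scale; "rx", "ry", "rz": the turn, a rotation vector about the tool's x, y, z as a fraction of full scale; "grip": the closure, from 0 (fully open) to 1 (shut). In form: [{"x": .., "y": .., "z": .., "rx": .., "ry": .., "rz": .., "grip": ..}, ...]. A call has exactly 8 rows; each row shifts and turns the commanded pose from where the row before left it, along the tool's axes as they then stand; what a row does not reach is not made up. Full scale, the value 1, is 0.05 m for a shift and 60 degrees for a turn. A row lasts 1/8 s, in which the tool goes at most 62.5 mm and 10.7 degrees, less where a joint would pass 70% of its speed; a pose out of reach is approached as far as the arm can. A call with a number of a shift or a turn outside -1 to 1 is refused whole. A call with a gripper value outside its range is refused whole. The fingers move at their own pace and stop on an object; "force" is the grip in N (left out, the last holds). Time passes only in rows, so rows that do not move let the fingers close, or fill a call up. It gives the time, the measured TCP pose, the force and the opening at its end, in the units of the state.
- read_state(): the state, without advancing time (a new reading comes with each control period).
- snapshot(name): name is "scene" or "top" or "wrist"; returns (picture, depth): 420x560x3 uint8, red, green, blue; 420x560 float32, mm along the optical axis (not along the pixel's ray), 0 where there is no reading.
- calibration(name): a dict with "mtx" (3x3 intrinsics, pixels), "D" ([k1, k2, p1, p2, k3] as OpenCV has them; the pictures are not rectified), "R" (3x3) and "t" (3): a world point X has camera coordinates R X + t. Camera axes: x right, y down, z forward; pixel columns grow to the right and rows downward; lengths in mm; the calibration is good to about 2 mm. A picture is of the moment at which its call begins: read the wrist's pose just before it. calibration takes no time and is no camera call; for the wrist camera it gives the pose at the moment of the call.
- hand_in(): hands the job in, once; it reports no verdict.
The state is a dict: "time_s": time; "joint_positions": joint angles; "dq": joint speeds; "joint_torque": joint torques, N m; "eef_pos": TCP position; "ee_rot": TCP orientation; "force": force on the tool from outside, world axes, zero at the start; "wrist_torque": the same for the moment, N m; "finger_gap": finger opening in mm.
Only numpy, scipy, OpenCV 4.12 (cv2) and the standard library are available. Lean on these libraries where they do the work, as an engineer would, in place of code of your own. Each camera call takes 0.05 s, during which the arm holds its last target. There are 200 camera calls.

## Working session

There is one attempt and no reset: what is moved stays moved. The work goes in short steps, Python scripts to look and compute and a tool call to move; the robot and the scene stay as the last step left them, time stands still between calls to the robot, and variables do not carry over. Pictures are saved under pics/ and viewed, about 12 in all and at most 16, crops included, and the job is handed in when it is done.

Besides the shell and the picture viewer there is one more tool, called after "Request:" as a command line: name --argument value ..., lists and objects as JSON in quotes. apply_moves: Moves the arm, as the interface text tells. Shift numbers are shares of 0.05 m and turn numbers shares of 60 degrees, none past 1 either way. Its arguments: {"type":"object","properties":{"targets":{"type":"array","items":{"type":"object","properties":{"x":{"type":"number"},"y":{"type":"number"},"z":{"type":"number"},"rx":{"type":"number"},"ry":{"type":"number"},"rz":{"type":"number"},"grip":{"type":"number"}}}},"force":{"type":"number"}},"required":["targets"]}

```bash
ls; mkdir -p pics; cat > h.py <<'E'
from station import *
import numpy as np, cv2
from scipy.spatial.transform import Rotation as Ro
def snap(n,save=None):
    c=calibration(n); im,d=snapshot(n)
    if save: cv2.imwrite('pics/'+save+'.png',im[:,:,::-1])
    return im,d,c
def pts(d,c):
    """world point for every pixel from depth"""
    h,w=d.shape; u,v=np.meshgrid(np.arange(w),np.arange(h))
    uv=np.stack([u,v],-1).reshape(-1,1,2).astype(float)
    n=cv2.undistortPoints(uv,np.array(c['mtx'],float),np.array(c['D'],float)).reshape(h,w,2)
    X=np.dstack([n*d[...,None],d])
    return (X-np.array(c['t']))@np.array(c['R'])
def ray(u,v,c,z):
    n=cv2.undistortPoints(np.array([[[u,v]]],float),np.array(c['mtx'],float),np.array(c['D'],float)).ravel()
    R=np.array(c['R']);o=-R.T@np.array(c['t']);dd=R.T@np.array([n[0],n[1],1])
    return o+dd*(z-o[2])/dd[2]
def st():
    s=read_state(); 
    print('t',round(s['time_s'],2),'p',np.round(s['eef_pos'],1),'R',np.round(Ro.from_rotvec(s['ee_rot']).as_matrix(),3).tolist(),'F',np.round(s['force'],1),'gap',round(float(s['finger_gap']),1),'q',np.round(s['joint_positions'],2)); return s
E
python3 - <<'E'
from h import *
st()
for n in('top','scene'):
    im,d,c=snap(n,n+'0'); R=np.array(c['R']); print(n,np.round(-R.T@np.array(c['t'])),np.round(R,2).tolist(), (d>0).mean())
E
```

```text
pics
t 0.0 p [ 231.1 -498.8  204.9] R [[0.907, 0.42, -0.0], [0.42, -0.907, 0.001], [0.0, -0.001, -1.0]] F [ 0.2  0.2 -0.5] gap 94.0 q [-1.2   0.3   1.52 -0.    1.32 -0.07]
top [ 364.  -11. 1093.] [[-0.02, -1.0, -0.01], [-0.98, 0.02, -0.18], [0.18, 0.0, -0.98]] 0.9958843537414966
scene [ -3. 558. 991.] [[-0.72, -0.7, 0.0], [-0.52, 0.53, -0.67], [0.46, -0.48, -0.74]] 0.9915773809523809
```

View pics/top0.png

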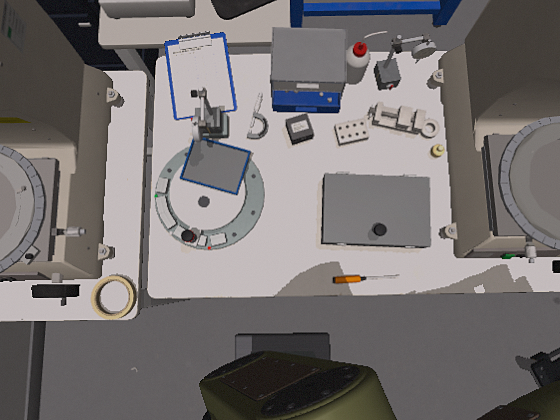

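View pics/scene0.png

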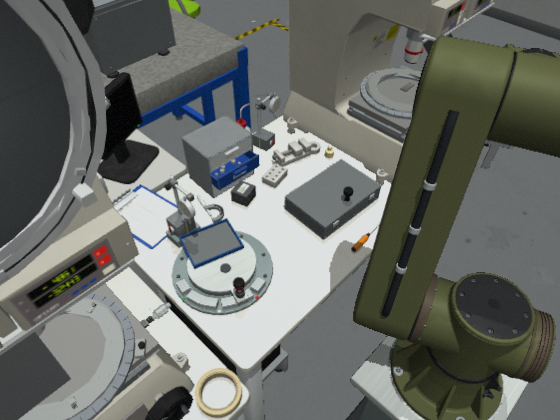

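The top view shows the index table at (208,198) with the tray near the indicator. The plunger knob is at (190,235), the red dot at (209,248), the lid knob at (379,229) and the screwdriver at (350,279). Now I'll measure them.

```bash
python3 - <<'E'
from h import *
im,d,c=snap('top')
P=pts(d,c)
hsv=cv2.cvtColor(im,cv2.COLOR_RGB2HSV)
roi=np.zeros(d.shape,bool); roi[130:255,145:275]=1
def comps(m,name,mn=3):
    n,l,s,ce=cv2.connectedComponentsWithStats(m.astype(np.uint8))
    for i in range(1,n):
        if s[i,4]>=mn: print(name,np.round(ce[i],1),s[i,4],np.round(np.median(P[l==i],0),1))
comps(roi&(((hsv[...,0]<8)|(hsv[...,0]>172))&(hsv[...,1]>120)&(hsv[...,2]>60)),'red',2)
comps(roi&((hsv[...,0]>45)&(hsv[...,0]<85)&(hsv[...,1]>120)),'green',2)
# plate: points z 8..15 within region
m=roi&(P[...,2]>8)&(P[...,2]<16)
cn=max(cv2.findContours(m.astype(np.uint8),cv2.RETR_EXTERNAL,cv2.CHAIN_APPROX_NONE)[0],key=len)
print('plate',cv2.minEnclosingCircle(cn)); (x,y),r=cv2.minEnclosingCircle(cn); print(ray(x,y,c,12))
# centre disc dark
comps(roi&(im.max(2)<80),'dark',15)
# tray blue
comps(roi&(hsv[...,0]>100)&(hsv[...,0]<125)&(hsv[...,1]>100),'blue',20)
# box
b=np.zeros(d.shape,bool); b[160:260,310:440]=1
mb=b&(P[...,2]>40)
cn=max(cv2.findContours(mb.astype(np.uint8),cv2.RETR_EXTERNAL,cv2.CHAIN_APPROX_NONE)[0],key=len)
rr=cv2.minAreaRect(cn); print('box',rr); 
for q in cv2.boxPoints(rr): print(np.round(ray(*q,c,53),1))
print('lid z',np.median(P[...,2][mb]))
k=b&(P[...,2]>75); comps(k,'knob',5)
k=roi&(P[...,2]>60)&(np.indices(d.shape)[0]>215); comps(k,'pk',5)
print('pk ztop',np.round(np.percentile(P[k][:,2],[5,50,95]),1), P[k].mean(0))
cr=im[130:260,145:275]; cv2.imwrite('pics/crop1.png',cv2.resize(cr[:,:,::-1],None,fx=4.5,fy=4.5,interpolation=cv2.INTER_CUBIC))
E
```

```text
red [193.5 234.5] 4 [470.2 189.5  91.2]
red [189.9 239.9] 10 [457.7 197.2  94.9]
red [208.9 247.7] 9 [445.5 167.2  13. ]
green [156.  195.3] 7 [577.6 299.6  12.7]
plate ((209.18704223632812, 195.02566528320312), 55.19573974609375)
[575.44631906 168.25814615  12.        ]
dark [145.8 152.7] 104 [708.9 339.1 -18.4]
dark [212.2 135.4] 240 [723.6 159.9  42.1]
dark [262.  132.7] 21 [732.6  36.4  12.2]
dark [191.2 148.1] 17 [686.1 206.5  49.8]
dark [183.9 169.9] 16 [630.  223.9  49.7]
dark [167.2 186.2] 28 [597.3 269.8  23.3]
dark [170.4 213. ] 55 [532.  261.3  20.8]
dark [203.1 201.4] 70 [554.1 177.   46.2]
dark [188.2 235.5] 148 [468.1 199.9 100.8]
blue [215.7 165.4] 353 [638.8 144.3  53.2]
box ((376.5166015625, 209.57960510253906), (107.67931365966797, 72.22007751464844), 2.2605018615722656)
[ 447.9 -100.    53. ]
[ 619.7 -112.6   53. ]
[ 604.4 -368.4   53. ]
[ 433.4 -348.5   53. ]
lid z 56.47039914617617
knob [380.1 228.9] 132 [ 474.1 -228.3   99.3]
pk [187.5 234.9] 137 [468.3 201.2 101.1]
pk ztop [  94.7  101.8 1092.6] [453.43034033 170.42293365 243.78477443]
```

View pics/crop1.png

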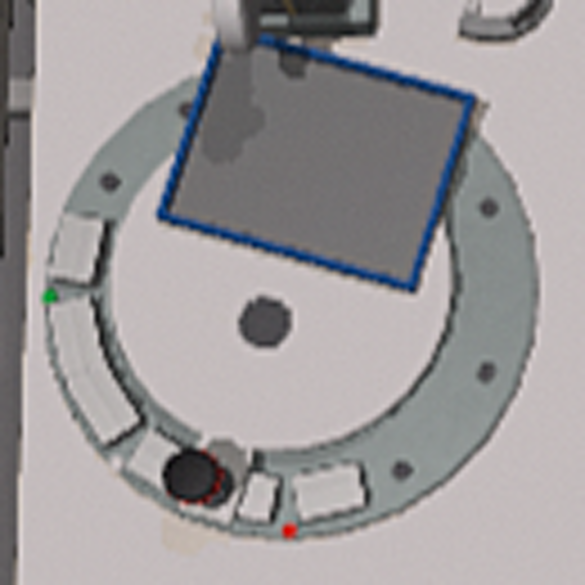

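The crop shows the red dot (290,531) and green dot (50,296), with the plunger knob (192,475) resting on the rim between the red and white notches. Next I'll fix the box pose and check obstacle heights.

```bash
python3 - <<'E'
from h import *
im,d,c=snap('top'); P=pts(d,c)
b=np.zeros(d.shape,bool); b[160:260,310:440]=1
m=b&(P[...,2]>51)&(P[...,2]<63)
m=cv2.morphologyEx(m.astype(np.uint8),cv2.MORPH_OPEN,np.ones((3,3)))>0
r=cv2.minAreaRect(P[m][:,:2].astype(np.float32)); print('lid',r)
# heights in region, coarse grid max z
print('height map cols y=420..-420 step 60, rows x 900..300 step 50')
for x in range(900,299,-50):
    print(x,[int(np.percentile(P[(abs(P[...,0]-x)<25)&(abs(P[...,1]-y)<30)&(P[...,2]<900)][:,2],97)) if ((abs(P[...,0]-x)<25)&(abs(P[...,1]-y)<30)&(P[...,2]<900)).sum()>3 else -1 for y in range(420,-480,-60)])
# precise: dots via ray at plate top
for u,v in((208.9,247.7),(156,195.3)): print(np.round(ray(u,v,c,12.5),1))
print('lidknob',np.round(ray(379.7,229.2,c,99.5),1),'pk',np.round(ray(187.7,235.2,c,101),1))
st()
im,d,c=snap('wrist','wr0')
E
```

```text
lid ((527.38818359375, -231.5722198486328), (248.28436279296875, 165.4707489013672), 86.37850952148438)
height map cols y=420..-420 step 60, rows x 900..300 step 50
900 [85, 3, 5, 7, 7, 7, 3, 167, 167, 167, 172, 179, 187, 171, 309]
850 [405, 3, 3, 7, 7, 6, 8, 167, 167, 167, 165, 99, 170, 115, 376]
800 [457, 3, 3, 7, 77, 25, 13, 166, 166, 166, 165, 39, 45, 15, 448]
750 [453, 3, 3, 3, 217, 196, 13, 104, 105, 105, 29, 38, 46, 47, 492]
700 [443, 3, 3, 14, 201, 196, 49, 3, 45, 3, 27, 25, 3, 21, 483]
650 [437, 3, 14, 54, 181, 50, 53, 4, 3, 3, 3, 3, 3, 8, 476]
600 [219, 3, 32, 53, 54, 54, 53, 3, 3, 58, 59, 59, 59, 59, 225]
550 [221, 3, 33, 45, 47, 46, 43, 4, 4, 59, 59, 60, 59, 59, 234]
500 [222, 4, 31, 44, 99, 45, 15, 3, 3, 59, 60, 100, 60, 59, 232]
450 [223, 217, 3, 99, 102, 32, 3, 4, 4, 59, 59, 100, 59, 58, 224]
400 [211, 23, 3, 4, 4, 3, 4, 4, 3, 3, 5, 4, 3, 3, 111]
350 [88, 26, 3, 3, 3, 4, 4, 3, 4, 17, 18, 10, 5, 3, 3]
300 [26, 25, -739, -741, -739, -742, -740, -742, 654, 649, -741, -741, -742, -741, -739]
[446.  167.5  12.5]
[577.2 299.5  12.5]
lidknob [ 473.5 -227.    99.5] pk [467.9 200.4 101. ]
t 0.2 p [ 231.1 -498.9  205.1] R [[0.907, 0.42, -0.0], [0.42, -0.907, 0.001], [0.0, -0.001, -1.0]] F [-0.3  0.2 -0.1] gap 94.2 q [-1.2   0.3   1.52 -0.    1.32 -0.07]
```

```bash
cat >> h.py <<'E'
import json
def yawR(deg):
    a=np.radians(deg); return np.array([[np.cos(a),np.sin(a),0],[np.sin(a),-np.cos(a),0],[0,0,-1]])
def plan(way,p=None,R=None,pad=True):
    """way: (xyz,yawdeg or None,grip,nrows,rotfirst rows). prints rows of 8"""
    s=read_state(); 
    if p is None: p=np.array(s['eef_pos'])
    if R is None: R=Ro.from_rotvec(s['ee_rot']).as_matrix()
    rows=[]
    for xyz,yaw,g,n in way:
        xyz=p if xyz is None else np.array(xyz,float)
        if yaw is not None:
            rv=np.degrees(Ro.from_matrix(R.T@yawR(yaw)).as_rotvec()); k=int(np.ceil(np.linalg.norm(rv)/10.5))
            if np.linalg.norm(rv)>.3:
                for _ in range(k):
                    r=dict(zip(('rx','ry','rz'),[float(round(v,4)) for v in rv/60/k])); r['grip']=g; rows.append({a:b for a,b in r.items() if b or a=='grip'})
                R=yawR(yaw)
        dp=R.T@(xyz-p); 
        for _ in range(n):
            r=dict(zip('xyz',[float(round(v,3)) for v in dp/50/n])); r['grip']=g; rows.append({a:b for a,b in r.items() if b or a=='grip'})
        p=xyz
    while len(rows)%8: rows.append({'grip':rows[-1]['grip']})
    for i in range(0,len(rows),8): print(json.dumps(rows[i:i+8]))
E
python3 - <<'E'
from h import *
plan([(None,-3.6,0,0),((400,-300,205),None,0,7),((474,-227.6,140),None,0,6)])
E
```

```text
[{"rx": -0.0002, "rz": 0.1581, "grip": 0}, {"rx": -0.0002, "rz": 0.1581, "grip": 0}, {"rx": -0.0002, "rz": 0.1581, "grip": 0}, {"x": 0.446, "y": -0.598, "z": 0.001, "grip": 0}, {"x": 0.446, "y": -0.598, "z": 0.001, "grip": 0}, {"x": 0.446, "y": -0.598, "z": 0.001, "grip": 0}, {"x": 0.446, "y": -0.598, "z": 0.001, "grip": 0}, {"x": 0.446, "y": -0.598, "z": 0.001, "grip": 0}]
[{"x": 0.446, "y": -0.598, "z": 0.001, "grip": 0}, {"x": 0.446, "y": -0.598, "z": 0.001, "grip": 0}, {"x": 0.231, "y": -0.256, "z": 0.217, "grip": 0}, {"x": 0.231, "y": -0.256, "z": 0.217, "grip": 0}, {"x": 0.231, "y": -0.256, "z": 0.217, "grip": 0}, {"x": 0.231, "y": -0.256, "z": 0.217, "grip": 0}, {"x": 0.231, "y": -0.256, "z": 0.217, "grip": 0}, {"x": 0.231, "y": -0.256, "z": 0.217, "grip": 0}]
```

View pics/wr0.png

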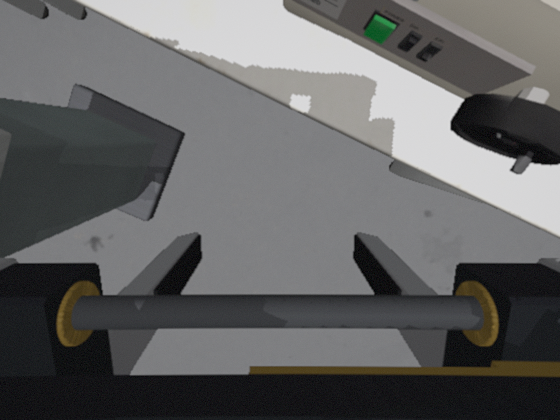

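Request:
apply_moves --targets '[{"rz": 0.158,"grip": 0},{"rz": 0.158,"grip": 0},{"rz": 0.158,"grip": 0},{"x": 0.446,"y": -0.598,"grip": 0},{"x": 0.446,"y": -0.598,"grip": 0},{"x": 0.446,"y": -0.598,"grip": 0},{"x": 0.446,"y": -0.598,"grip": 0},{"x": 0.446,"y": -0.598,"grip": 0}]'

```text
invalid input at $.targets[0]: expected keys x, y, z, rx, ry, rz, grip
```

Request:
apply_moves --targets '[{"x": 0.446,"y": -0.598,"grip": 0},{"x": 0.446,"y": -0.598,"grip": 0},{"x": 0.231,"y": -0.256,"z": 0.217,"grip": 0},{"x": 0.231,"y": -0.256,"z": 0.217,"grip": 0},{"x": 0.231,"y": -0.256,"z": 0.217,"grip": 0},{"x": 0.231,"y": -0.256,"z": 0.217,"grip": 0},{"x": 0.231,"y": -0.256,"z": 0.217,"grip": 0},{"x": 0.231,"y": -0.256,"z": 0.217,"grip": 0}]'

```text
invalid input at $.targets[0]: expected keys x, y, z, rx, ry, rz, grip
```

```bash
python3 - <<'E'
from h import *
st(); im,d,c=snap('wrist','wr1'); P=pts(d,c)
m=(P[...,2]>90)&(P[...,2]<110)&(np.linalg.norm(P[...,:2]-[474,-228],axis=2)<30)
print(m.sum(), np.round(P[m].mean(0),1), np.round(np.median(P[m],0),1))
u=np.argwhere(m).mean(0); print(u, ray(u[1],u[0],c,99.5))
plan([((474,-227.6,72.5),None,0,3)])
E
```

```text
t 0.25 p [ 231.1 -498.9  205.2] R [[0.907, 0.42, -0.0], [0.42, -0.907, 0.001], [0.0, -0.001, -1.0]] F [ 0.4  0.4 -0.4] gap 94.1 q [-1.2   0.3   1.52  0.    1.32 -0.07]
0 [nan nan nan] [nan nan nan]
[nan nan] [nan nan nan]
[{"x": 2.229, "y": -0.961, "z": 0.886, "grip": 0}, {"x": 2.229, "y": -0.961, "z": 0.886, "grip": 0}, {"x": 2.229, "y": -0.961, "z": 0.886, "grip": 0}, {"grip": 0}, {"grip": 0}, {"grip": 0}, {"grip": 0}, {"grip": 0}]<stdin>:4: RuntimeWarning: Mean of empty slice.
  ret = um.true_divide(
  return _methods._mean(a, axis=axis, dtype=dtype,
<stdin>:5: RuntimeWarning: Mean of empty slice.
```

Request:
apply_moves --targets '[{"x": 0,"y": 0,"z": 0,"rx": 0,"ry": 0,"rz": 0.158,"grip": 0},{"x": 0,"y": 0,"z": 0,"rx": 0,"ry": 0,"rz": 0.158,"grip": 0},{"x": 0,"y": 0,"z": 0,"rx": 0,"ry": 0,"rz": 0.158,"grip": 0},{"x": 0.446,"y": -0.598,"z": 0,"rx": 0,"ry": 0,"rz": 0,"grip": 0},{"x": 0.446,"y": -0.598,"z": 0,"rx": 0,"ry": 0,"rz": 0,"grip": 0},{"x": 0.446,"y": -0.598,"z": 0,"rx": 0,"ry": 0,"rz": 0,"grip": 0},{"x": 0.446,"y": -0.598,"z": 0,"rx": 0,"ry": 0,"rz": 0,"grip": 0},{"x": 0.446,"y": -0.598,"z": 0,"rx": 0,"ry": 0,"rz": 0,"grip": 0}]'

```text
time_s: 1.3
eef_pos: [352.5, -355.8, 205.5]
ee_rot: [3.14, -0.098, 0.0]
force: [-0.9, -0.4, -0.4]
finger_gap: 93.8
```

Request:
apply_moves --targets '[{"x": 0.446,"y": -0.598,"z": 0,"rx": 0,"ry": 0,"rz": 0,"grip": 0},{"x": 0.446,"y": -0.598,"z": 0,"rx": 0,"ry": 0,"rz": 0,"grip": 0},{"x": 0.231,"y": -0.256,"z": 0.217,"rx": 0,"ry": 0,"rz": 0,"grip": 0},{"x": 0.231,"y": -0.256,"z": 0.217,"rx": 0,"ry": 0,"rz": 0,"grip": 0},{"x": 0.231,"y": -0.256,"z": 0.217,"rx": 0,"ry": 0,"rz": 0,"grip": 0},{"x": 0.231,"y": -0.256,"z": 0.217,"rx": 0,"ry": 0,"rz": 0,"grip": 0},{"x": 0.231,"y": -0.256,"z": 0.217,"rx": 0,"ry": 0,"rz": 0,"grip": 0},{"x": 0.231,"y": -0.256,"z": 0.217,"rx": 0,"ry": 0,"rz": 0,"grip": 0}]'

```text
time_s: 2.3
eef_pos: [474.8, -226.9, 139.5]
ee_rot: [-3.14, 0.098, 0.0]
force: [-0.1, 0.1, -0.5]
finger_gap: 94.0
```

```bash
python3 - <<'E'
import re
s=open('h.py').read()
s=s[:s.index("    rows=[]\n")]+'''    k0=0
    def out(t,v,k,g):
        nonlocal k0
        print(f'{k0}-{k0+k-1}: {k}x',t,[float(round(q,3)) for q in v],'g',g); k0+=k
    for xyz,yaw,g,n in way:
        xyz=p if xyz is None else np.array(xyz,float)
        if yaw is not None:
            rv=np.degrees(Ro.from_matrix(R.T@yawR(yaw)).as_rotvec()); k=int(np.ceil(np.linalg.norm(rv)/10.5))
            if np.linalg.norm(rv)>.3: out('rot',rv/60/k,k,g); R=yawR(yaw)
        if n: out('xyz',R.T@(xyz-p)/50/n,n,g)
        p=xyz
'''
open('h.py','w').write(s)
E
python3 - <<'E'
from h import *
st(); im,d,c=snap('wrist','wr1'); P=pts(d,c)
m=(P[...,2]>90)&(P[...,2]<110)&(np.linalg.norm(P[...,:2]-[474,-228],axis=2)<30)
u=np.argwhere(m).mean(0); print(m.sum(),u, ray(u[1],u[0],c,99.5))
plan([((474,-227.6,72.5),None,0,3)])
E
```

```text
t 2.3 p [ 474.8 -226.9  139.5] R [[0.998, -0.063, -0.0], [-0.063, -0.998, 0.0], [-0.0, -0.0, -1.0]] F [-0.1  0.1 -0.5] gap 94.0 q [-0.52  0.31  1.67  0.    1.16  1.12]
1062 [224.         279.62241055] [ 477.13163972 -227.830499     99.5       ]
0-2: 3x xyz [-0.007, 0.015, 0.438] g 0
```

Request:
apply_moves --targets '[{"x": 0,"y": 0.015,"z": 0.45,"rx": 0,"ry": 0,"rz": 0,"grip": 0.2},{"x": 0,"y": 0,"z": 0.45,"rx": 0,"ry": 0,"rz": 0,"grip": 0.3},{"x": 0,"y": 0,"z": 0.44,"rx": 0,"ry": 0,"rz": 0,"grip": 0.4},{"x": 0,"y": 0,"z": 0,"rx": 0,"ry": 0,"rz": 0,"grip": 1},{"x": 0,"y": 0,"z": 0,"rx": 0,"ry": 0,"rz": 0,"grip": 1},{"x": 0,"y": 0,"z": 0,"rx": 0,"ry": 0,"rz": 0,"grip": 1},{"x": 0,"y": 0,"z": 0,"rx": 0,"ry": 0,"rz": 0,"grip": 1},{"x": 0,"y": 0,"z": 0,"rx": 0,"ry": 0,"rz": 0,"grip": 1}]' --force 25

```text
time_s: 3.35
eef_pos: [474.2, -228.5, 73.9]
ee_rot: [3.14, -0.098, 0.001]
force: [-1.4, 0.2, 5.1]
finger_gap: 27.5
```

```bash
python3 - <<'E'
from h import *
s=st(); p0=np.array(s['eef_pos'])
# arc rows in tool frame (tool x=box x, tool z=-up): handle rel hinge
th=np.linspace(0,1.72,25); X=-135*np.cos(th)+41*np.sin(th); Z=135*np.sin(th)+41*np.cos(th)
for a,b in zip(np.diff(X)/50,np.diff(Z)/50): print(round(float(a),3),round(float(-b),3))
E
```

```text
t 3.35 p [ 474.2 -228.5   73.9] R [[0.998, -0.063, 0.001], [-0.063, -0.998, -0.0], [0.001, 0.0, -1.0]] F [-1.4  0.2  5.1] gap 27.5 q [-0.52  0.4   1.72  0.    1.02  1.11]
0.066 -0.191
0.079 -0.186
0.092 -0.18
0.105 -0.173
0.117 -0.165
0.129 -0.156
0.139 -0.146
0.15 -0.136
0.159 -0.125
0.167 -0.113
0.175 -0.101
0.182 -0.088
0.188 -0.075
0.193 -0.061
0.197 -0.047
0.199 -0.033
0.201 -0.019
0.202 -0.004
0.202 0.01
0.201 0.025
0.198 0.039
0.195 0.053
0.191 0.067
0.186 0.08
```

Request:
apply_moves --targets '[{"x": 0.066,"y": 0,"z": -0.191,"rx": 0,"ry": 0,"rz": 0,"grip": 1},{"x": 0.079,"y": 0,"z": -0.186,"rx": 0,"ry": 0,"rz": 0,"grip": 1},{"x": 0.092,"y": 0,"z": -0.18,"rx": 0,"ry": 0,"rz": 0,"grip": 1},{"x": 0.105,"y": 0,"z": -0.173,"rx": 0,"ry": 0,"rz": 0,"grip": 1},{"x": 0.117,"y": 0,"z": -0.165,"rx": 0,"ry": 0,"rz": 0,"grip": 1},{"x": 0.129,"y": 0,"z": -0.156,"rx": 0,"ry": 0,"rz": 0,"grip": 1},{"x": 0.139,"y": 0,"z": -0.146,"rx": 0,"ry": 0,"rz": 0,"grip": 1},{"x": 0.15,"y": 0,"z": -0.136,"rx": 0,"ry": 0,"rz": 0,"grip": 1}]'

```text
time_s: 4.35
eef_pos: [518.2, -231.0, 140.5]
ee_rot: [-3.14, 0.098, 0.0]
force: [-3.0, 0.6, -2.7]
finger_gap: 27.6
```

Request:
apply_moves --targets '[{"x": 0.159,"y": 0,"z": -0.125,"rx": 0,"ry": 0,"rz": 0,"grip": 1},{"x": 0.167,"y": 0,"z": -0.113,"rx": 0,"ry": 0,"rz": 0,"grip": 1},{"x": 0.175,"y": 0,"z": -0.101,"rx": 0,"ry": 0,"rz": 0,"grip": 1},{"x": 0.182,"y": 0,"z": -0.088,"rx": 0,"ry": 0,"rz": 0,"grip": 1},{"x": 0.188,"y": 0,"z": -0.075,"rx": 0,"ry": 0,"rz": 0,"grip": 1},{"x": 0.193,"y": 0,"z": -0.061,"rx": 0,"ry": 0,"rz": 0,"grip": 1},{"x": 0.197,"y": 0,"z": -0.047,"rx": 0,"ry": 0,"rz": 0,"grip": 1},{"x": 0.199,"y": 0,"z": -0.033,"rx": 0,"ry": 0,"rz": 0,"grip": 1}]'

```text
time_s: 5.35
eef_pos: [591.6, -235.2, 172.8]
ee_rot: [-3.14, 0.098, -0.001]
force: [-4.0, 5.1, 1.9]
finger_gap: 27.1
```

Following well; finishing the arc, then releasing.

Request:
apply_moves --targets '[{"x": 0.201,"y": 0,"z": -0.019,"rx": 0,"ry": 0,"rz": 0,"grip": 1},{"x": 0.202,"y": 0,"z": -0.004,"rx": 0,"ry": 0,"rz": 0,"grip": 1},{"x": 0.202,"y": 0,"z": 0.01,"rx": 0,"ry": 0,"rz": 0,"grip": 1},{"x": 0.201,"y": 0,"z": 0.025,"rx": 0,"ry": 0,"rz": 0,"grip": 1},{"x": 0.198,"y": 0,"z": 0.039,"rx": 0,"ry": 0,"rz": 0,"grip": 1},{"x": 0.195,"y": 0,"z": 0.053,"rx": 0,"ry": 0,"rz": 0,"grip": 1},{"x": 0.191,"y": 0,"z": 0.067,"rx": 0,"ry": 0,"rz": 0,"grip": 1},{"x": 0.186,"y": 0,"z": 0.08,"rx": 0,"ry": 0,"rz": 0,"grip": 1}]'

```text
time_s: 6.35
eef_pos: [670.9, -239.7, 160.8]
ee_rot: [-3.14, 0.097, -0.005]
force: [0.2, 5.0, 4.5]
finger_gap: 26.8
```

Request:
apply_moves --targets '[{"x": 0,"y": 0,"z": 0,"rx": 0,"ry": 0,"rz": 0,"grip": 0.3},{"x": 0,"y": 0,"z": 0,"rx": 0,"ry": 0,"rz": 0,"grip": 0.3},{"x": 0,"y": 0,"z": 0,"rx": 0,"ry": 0,"rz": 0,"grip": 0.3},{"x": 0,"y": 0,"z": -0.6,"rx": 0,"ry": 0,"rz": 0,"grip": 0.3},{"x": 0,"y": 0,"z": -0.6,"rx": 0,"ry": 0,"rz": 0,"grip": 0.3},{"x": 0,"y": 0,"z": -0.6,"rx": 0,"ry": 0,"rz": 0,"grip": 0.3},{"x": -0.7,"y": 0,"z": -0.2,"rx": 0,"ry": 0,"rz": 0,"grip": 0},{"x": -0.7,"y": 0,"z": 0,"rx": 0,"ry": 0,"rz": 0,"grip": 0}]'

```text
time_s: 7.35
eef_pos: [598.6, -236.3, 260.5]
ee_rot: [3.139, -0.098, 0.003]
force: [0.8, -1.0, -0.0]
finger_gap: 82.4
```

```bash
python3 - <<'E'
from h import *
st(); im,d,c=snap('scene'); cv2.imwrite('pics/sc1.png',cv2.resize(im[100:340,150:420,::-1],None,fx=2.2,fy=2.2))
plan([((620,-100,270),0,0,5),((490,150,200),90,0,8),((467.9,200.4,140),None,0,4)])
E
```

```text
t 7.35 p [ 598.6 -236.3  260.5] R [[0.998, -0.063, 0.002], [-0.063, -0.998, -0.001], [0.002, 0.001, -1.0]] F [ 0.8 -1.  -0. ] gap 82.4 q [-0.43  0.48  1.14 -0.    1.51  1.2 ]
0-0: 1x rot [0.0, 0.0, -0.061] g 0
1-5: 5x xyz [0.098, -0.545, -0.039] g 0
6-14: 9x rot [0.0, 0.0, -0.167] g 0
15-22: 8x xyz [0.625, -0.325, 0.175] g 0
23-26: 4x xyz [0.252, -0.111, 0.3] g 0
```

View pics/sc1.png

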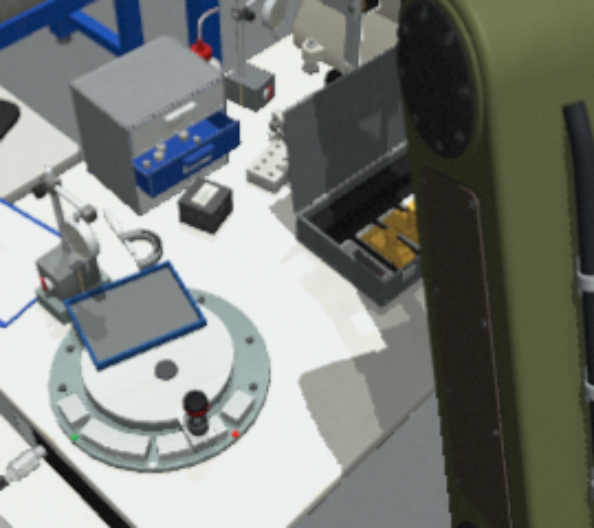

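Lid stands open beyond upright, and the brass masters are visible at about (390,245). Next, the plunger.

Request:
apply_moves --targets '[{"x": 0,"y": 0,"z": 0,"rx": 0,"ry": 0,"rz": -0.1733,"grip": 0},{"x": 0,"y": 0,"z": 0,"rx": 0,"ry": 0,"rz": -0.1733,"grip": 0},{"x": 0,"y": 0,"z": 0,"rx": 0,"ry": 0,"rz": -0.1733,"grip": 0},{"x": 0,"y": 0,"z": 0,"rx": 0,"ry": 0,"rz": -0.1733,"grip": 0},{"x": 0,"y": 0,"z": 0,"rx": 0,"ry": 0,"rz": -0.1733,"grip": 0},{"x": 0,"y": 0,"z": 0,"rx": 0,"ry": 0,"rz": -0.1733,"grip": 0},{"x": 0,"y": 0,"z": 0,"rx": 0,"ry": 0,"rz": -0.1733,"grip": 0},{"x": 0,"y": 0,"z": 0,"rx": 0,"ry": 0,"rz": -0.1733,"grip": 0}]'

```text
time_s: 8.4
eef_pos: [599.3, -236.3, 259.8]
ee_rot: [2.408, 2.018, 0.0]
force: [0.5, -0.3, 0.5]
finger_gap: 94.1
```

Request:
apply_moves --targets '[{"x": 0,"y": 0,"z": 0,"rx": 0,"ry": 0,"rz": -0.1733,"grip": 0},{"x": 0.858,"y": -0.241,"z": 0.133,"rx": 0,"ry": 0,"rz": 0,"grip": 0},{"x": 0.858,"y": -0.241,"z": 0.133,"rx": 0,"ry": 0,"rz": 0,"grip": 0},{"x": 0.858,"y": -0.241,"z": 0.133,"rx": 0,"ry": 0,"rz": 0,"grip": 0},{"x": 0.858,"y": -0.241,"z": 0.133,"rx": 0,"ry": 0,"rz": 0,"grip": 0},{"x": 0.858,"y": -0.241,"z": 0.133,"rx": 0,"ry": 0,"rz": 0,"grip": 0},{"x": 0.858,"y": -0.241,"z": 0.133,"rx": 0,"ry": 0,"rz": 0,"grip": 0},{"x": 0.858,"y": -0.241,"z": 0.133,"rx": 0,"ry": 0,"rz": 0,"grip": 0}]'

```text
time_s: 9.4
eef_pos: [514.5, 65.3, 213.2]
ee_rot: [2.222, 2.221, 0.001]
force: [0.6, -0.9, 0.6]
finger_gap: 93.6
```

Request:
apply_moves --targets '[{"x": 0.858,"y": -0.241,"z": 0.133,"rx": 0,"ry": 0,"rz": 0,"grip": 0},{"x": 0.858,"y": -0.241,"z": 0.133,"rx": 0,"ry": 0,"rz": 0,"grip": 0},{"x": 0.252,"y": -0.11,"z": 0.3,"rx": 0,"ry": 0,"rz": 0,"grip": 0},{"x": 0.252,"y": -0.11,"z": 0.3,"rx": 0,"ry": 0,"rz": 0,"grip": 0},{"x": 0.252,"y": -0.11,"z": 0.3,"rx": 0,"ry": 0,"rz": 0,"grip": 0},{"x": 0.252,"y": -0.11,"z": 0.3,"rx": 0,"ry": 0,"rz": 0,"grip": 0},{"x": 0,"y": 0,"z": 0,"rx": 0,"ry": 0,"rz": 0,"grip": 0},{"x": 0,"y": 0,"z": 0,"rx": 0,"ry": 0,"rz": 0,"grip": 0}]'

```text
time_s: 10.4
eef_pos: [469.3, 200.2, 140.1]
ee_rot: [2.221, 2.221, 0.001]
force: [0.1, 0.6, -0.1]
finger_gap: 93.6
```

```bash
python3 - <<'E'
from h import *
st(); im,d,c=snap('wrist','wr2'); P=pts(d,c)
m=(P[...,2]>94)&(P[...,2]<110)&(np.linalg.norm(P[...,:2]-[468,200],axis=2)<32)
u=np.argwhere(m).mean(0); print(m.sum(),u, ray(u[1],u[0],c,101.5),np.median(P[m],0), np.ptp(P[m],axis=0))
hsv=cv2.cvtColor(im,cv2.COLOR_RGB2HSV)
r=((hsv[...,0]<8)|(hsv[...,0]>172))&(hsv[...,1]>130)&(P[...,2]<30)
g=(hsv[...,0]>45)&(hsv[...,0]<85)&(hsv[...,1]>130)&(P[...,2]<30)
for m in(r,g):
    if m.sum(): u=np.argwhere(m).mean(0); print(m.sum(),ray(u[1],u[0],c,12.5))
im,d,c=snap('top'); cv2.imwrite('pics/tb.png',cv2.resize(im[160:260,310:440,::-1],None,fx=6,fy=6,interpolation=cv2.INTER_CUBIC))
E
```

```text
t 10.4 p [469.3 200.2 140.1] R [[0.0, 1.0, 0.001], [1.0, -0.0, 0.0], [0.0, 0.001, -1.0]] F [ 0.1  0.6 -0.1] gap 93.6 q [ 0.33  0.28  1.71 -0.    1.15  0.33]
1073 [221.07082945 277.18639329] [469.21519601 206.62732933 101.5       ] [469.07992635 206.62236584 101.08215926] [27.32568409 27.44129114  9.13069358]
39 [447.34980842 169.19200934  12.5       ]
47 [577.08678487 302.62531767  12.5       ]
```

View pics/tb.png

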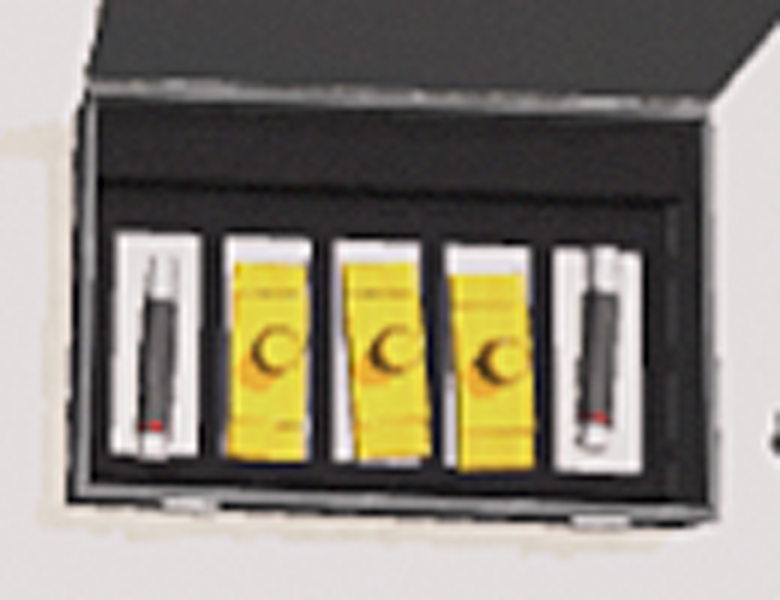

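The box holds a plug in place 1 (155,350), three brass masters with knobs at about (280,350), (395,350) and (500,360), and a plug in place 5 (600,350). I'll grip the plunger.

Request:
apply_moves --targets '[{"x": 0.076,"y": -0.01,"z": 0.443,"rx": 0,"ry": 0,"rz": 0,"grip": 0.2},{"x": 0,"y": 0,"z": 0.443,"rx": 0,"ry": 0,"rz": 0,"grip": 0.3},{"x": 0,"y": 0,"z": 0.443,"rx": 0,"ry": 0,"rz": 0,"grip": 0.4},{"x": 0,"y": 0,"z": 0,"rx": 0,"ry": 0,"rz": 0,"grip": 1},{"x": 0,"y": 0,"z": 0,"rx": 0,"ry": 0,"rz": 0,"grip": 1},{"x": 0,"y": 0,"z": 0,"rx": 0,"ry": 0,"rz": 0,"grip": 1},{"x": 0,"y": 0,"z": 0,"rx": 0,"ry": 0,"rz": 0,"grip": 1},{"x": 0,"y": 0,"z": -0.1,"rx": 0,"ry": 0,"rz": 0,"grip": 1}]' --force 35

```text
time_s: 11.5
eef_pos: [468.9, 203.9, 78.3]
ee_rot: [2.221, 2.221, 0.001]
force: [6.2, -0.6, -7.2]
finger_gap: 27.1
```

```bash
python3 - <<'E'
from h import *
st()
a=np.linspace(.315,1.571-.05,17); X=-115*np.cos(a);Y=115*np.sin(a)
for i in range(16): print(round((Y[i+1]-Y[i])/50,3),round((X[i+1]-X[i])/50,3))
im,d,c=snap('wrist'); P=pts(d,c)
m=(P[...,2]>98)&(P[...,2]<118)&(np.linalg.norm(P[...,:2]-[468,205],axis=2)<25); u=np.argwhere(m).mean(0); print(m.sum(),ray(u[1],u[0],c,107),np.median(P[m],0))
E
```

```text
t 11.5 p [468.9 203.9  78.3] R [[0.0, 1.0, 0.001], [1.0, -0.0, -0.0], [-0.0, 0.001, -1.0]] F [ 6.2 -0.6 -7.2] gap 27.1 q [ 0.34  0.36  1.76 -0.    1.02  0.34]
0.163 0.06
0.158 0.072
0.152 0.084
0.145 0.095
0.138 0.105
0.129 0.116
0.12 0.125
0.11 0.134
0.1 0.142
0.089 0.149
0.078 0.155
0.066 0.16
0.053 0.165
0.041 0.168
0.028 0.171
0.015 0.173
2760 [468.52478211 208.52793771 107.        ] [468.60541739 209.35155836 105.47967007]
```

Request:
apply_moves --targets '[{"x": 0.163,"y": 0.06,"z": 0,"rx": 0,"ry": 0,"rz": 0,"grip": 1},{"x": 0.158,"y": 0.072,"z": 0,"rx": 0,"ry": 0,"rz": 0,"grip": 1},{"x": 0.152,"y": 0.084,"z": 0,"rx": 0,"ry": 0,"rz": 0,"grip": 1},{"x": 0.145,"y": 0.095,"z": 0,"rx": 0,"ry": 0,"rz": 0,"grip": 1},{"x": 0.138,"y": 0.105,"z": 0,"rx": 0,"ry": 0,"rz": 0,"grip": 1},{"x": 0.129,"y": 0.116,"z": 0,"rx": 0,"ry": 0,"rz": 0,"grip": 1},{"x": 0.12,"y": 0.125,"z": 0,"rx": 0,"ry": 0,"rz": 0,"grip": 1},{"x": 0.11,"y": 0.134,"z": 0,"rx": 0,"ry": 0,"rz": 0,"grip": 1}]'

```text
time_s: 12.55
eef_pos: [503.0, 262.0, 75.9]
ee_rot: [-2.215, -2.214, 0.012]
force: [-28.3, 20.5, -7.6]
finger_gap: 27.0
```

Request:
apply_moves --targets '[{"x": 0.1,"y": 0.142,"z": 0,"rx": 0,"ry": 0,"rz": 0,"grip": 1},{"x": 0.089,"y": 0.149,"z": 0,"rx": 0,"ry": 0,"rz": 0,"grip": 1},{"x": 0.078,"y": 0.155,"z": 0,"rx": 0,"ry": 0,"rz": 0,"grip": 1},{"x": 0.066,"y": 0.16,"z": 0,"rx": 0,"ry": 0,"rz": 0,"grip": 1},{"x": 0.053,"y": 0.165,"z": 0,"rx": 0,"ry": 0,"rz": 0,"grip": 1},{"x": 0.041,"y": 0.168,"z": 0,"rx": 0,"ry": 0,"rz": 0,"grip": 1},{"x": 0.028,"y": 0.171,"z": 0,"rx": 0,"ry": 0,"rz": 0,"grip": 1},{"x": 0.015,"y": 0.173,"z": 0,"rx": 0,"ry": 0,"rz": 0,"grip": 1}]'

```text
time_s: 13.55
eef_pos: [568.1, 295.7, 78.4]
ee_rot: [-2.207, -2.214, -0.016]
force: [-17.1, 79.7, -6.4]
finger_gap: 22.0
```

```bash
python3 - <<'E'
from h import *
st()
im,d,c=snap('top','t2'); P=pts(d,c)
roi=np.zeros(d.shape,bool); roi[130:260,145:300]=1
hsv=cv2.cvtColor(im,cv2.COLOR_RGB2HSV)
m=roi&(hsv[...,0]>100)&(hsv[...,0]<125)&(hsv[...,1]>100)&(abs(P[...,2]-53)<8)
print('tray',cv2.minAreaRect(P[m][:,:2].astype(np.float32)))
im,d,c=snap('wrist','wr3'); P=pts(d,c)
m=(P[...,2]>98)&(P[...,2]<118)&(np.linalg.norm(P[...,:2]-[572,285],axis=2)<28); u=np.argwhere(m).mean(0); print(m.sum(),ray(u[1],u[0],c,107),np.median(P[m],0))
E
```

```text
t 13.55 p [568.1 295.7  78.4] R [[-0.003, 1.0, -0.004], [1.0, 0.004, 0.018], [0.018, -0.004, -1.0]] F [-17.1  79.7  -6.4] gap 22.0 q [0.42 0.62 1.37 0.02 1.15 0.4 ]
tray ((585.264404296875, 100.94384765625), (142.79676818847656, 112.38774871826172), 5.824193000793457)
2273 [570.93245353 293.27113097 107.        ] [570.77492975 292.66452045 105.39247526]
```

View pics/wr3.png

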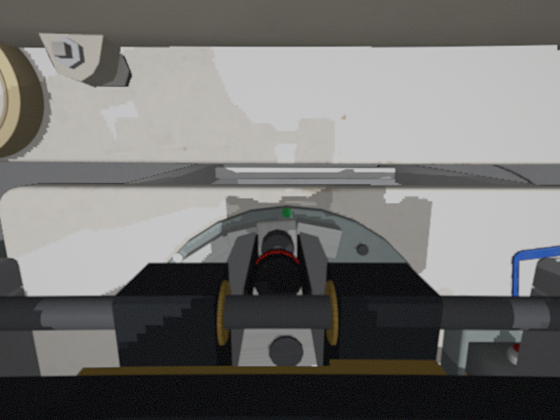

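The grip slid outward along the knob (gap 22, 80 N in y), so the pads are off-centre. The green dot is at (287,212) and the knob is short of it at (280,270). I'll release so the pin rests on the rim, then re-centre.

Request:
apply_moves --targets '[{"x": 0,"y": 0,"z": 0,"rx": 0,"ry": 0,"rz": 0,"grip": 0.4},{"x": 0,"y": 0,"z": 0,"rx": 0,"ry": 0,"rz": 0,"grip": 0.4},{"x": 0,"y": 0,"z": -0.4,"rx": 0,"ry": 0,"rz": 0,"grip": 0.4},{"x": 0,"y": 0,"z": -0.6,"rx": 0,"ry": 0,"rz": 0,"grip": 0.2},{"x": 0,"y": 0,"z": -0.6,"rx": 0,"ry": 0,"rz": 0,"grip": 0},{"x": -0.5,"y": 0,"z": 0,"rx": 0,"ry": 0,"rz": 0,"grip": 0},{"x": 0,"y": 0,"z": 0,"rx": 0,"ry": 0,"rz": 0,"grip": 0},{"x": 0,"y": 0,"z": 0,"rx": 0,"ry": 0,"rz": 0,"grip": 0}]'

```text
time_s: 14.65
eef_pos: [572.0, 257.8, 157.7]
ee_rot: [-2.222, -2.22, 0.002]
force: [0.4, 0.7, -0.2]
finger_gap: 93.9
```

```bash
cat > kn.py <<'E'
from h import *
def knob():
    im,d,c=snap('wrist'); P=pts(d,c); best=None
    m=(P[...,2]>76)&(P[...,2]<112)&(im.max(2)<90)
    n,l,s,ce=cv2.connectedComponentsWithStats(m.astype(np.uint8))
    for i in range(1,n):
        q=P[l==i]; 
        if s[i,4]>300: print('wrist',s[i,4],np.round(ce[i]),np.round(np.median(q,0),1),'ext',np.round(np.percentile(q,98,axis=0)-np.percentile(q,2,axis=0),1),'top',np.round(np.percentile(q[:,2],90),1))
    return im,d,c
def tray():
    im,d,c=snap('top'); P=pts(d,c)
    roi=np.zeros(d.shape,bool); roi[130:260,145:300]=1
    hsv=cv2.cvtColor(im,cv2.COLOR_RGB2HSV)
    m=roi&(hsv[...,0]>100)&(hsv[...,0]<125)&(hsv[...,1]>100)&(abs(P[...,2]-53)<8)
    print('tray',np.round(np.hstack([np.ravel(v) for v in cv2.minAreaRect(P[m][:,:2].astype(np.float32))]),1))
    k=roi&(P[...,2]>80)&(P[...,2]<115)&(P[...,1]>240)
    n,l,s,ce=cv2.connectedComponentsWithStats(k.astype(np.uint8))
    for i in range(1,n):
        if s[i,4]>20: print('topknob',s[i,4],ce[i],np.median(P[l==i],0))
    return im,d,c
if __name__=='__main__':
    st(); knob(); im,d,c=tray()
E
python3 kn.py
```

```text
t 14.65 p [572.  257.8 157.7] R [[0.001, 1.0, -0.001], [1.0, -0.001, -0.0], [-0.0, -0.001, -1.0]] F [ 0.4  0.7 -0.2] gap 93.9 q [0.37 0.51 1.34 0.   1.29 0.37]
wrist 927 [276. 187.] [570.9 286.1 101.2] ext [24.2 24.3  3.7] top 102.1
tray [583.1 101.4 143.  113.5   3.9]
```

Request:
apply_moves --targets '[{"x": 0.5,"y": -0.02,"z": 0.44,"rx": 0,"ry": 0,"rz": 0,"grip": 0.2},{"x": 0,"y": 0,"z": 0.44,"rx": 0,"ry": 0,"rz": 0,"grip": 0.3},{"x": 0,"y": 0,"z": 0.44,"rx": 0,"ry": 0,"rz": 0,"grip": 0.4},{"x": 0,"y": 0,"z": 0.38,"rx": 0,"ry": 0,"rz": 0,"grip": 0.5},{"x": 0,"y": 0,"z": 0,"rx": 0,"ry": 0,"rz": 0,"grip": 1},{"x": 0,"y": 0,"z": 0,"rx": 0,"ry": 0,"rz": 0,"grip": 1},{"x": 0,"y": 0,"z": 0,"rx": 0,"ry": 0,"rz": 0,"grip": 1},{"x": 0,"y": 0,"z": 0,"rx": 0,"ry": 0,"rz": 0,"grip": 1}]' --force 20

```text
time_s: 15.75
eef_pos: [571.9, 283.6, 74.8]
ee_rot: [2.221, 2.221, 0.004]
force: [3.3, -3.3, 3.2]
finger_gap: 27.6
```

Request:
apply_moves --targets '[{"x": 0,"y": 0,"z": -0.06,"rx": 0,"ry": 0,"rz": 0,"grip": 1},{"x": 0,"y": 0,"z": -0.05,"rx": 0,"ry": 0,"rz": 0,"grip": 1},{"x": 0,"y": 0.03,"z": 0,"rx": 0,"ry": 0,"rz": 0,"grip": 1},{"x": 0,"y": 0.03,"z": 0,"rx": 0,"ry": 0,"rz": 0,"grip": 1},{"x": 0,"y": 0.02,"z": 0,"rx": 0,"ry": 0,"rz": 0,"grip": 1},{"x": 0,"y": 0,"z": 0,"rx": 0,"ry": 0,"rz": 0,"grip": 1},{"x": 0,"y": 0,"z": 0,"rx": 0,"ry": 0,"rz": 0,"grip": 1},{"x": 0,"y": 0,"z": 0,"rx": 0,"ry": 0,"rz": 0,"grip": 1}]'

```text
time_s: 16.75
eef_pos: [574.8, 283.4, 78.4]
ee_rot: [-2.221, -2.221, 0.001]
force: [-4.3, 3.0, -6.4]
finger_gap: 27.8
```

```bash
python3 kn.py
```

```text
t 16.75 p [574.8 283.4  78.4] R [[0.0, 1.0, -0.001], [1.0, -0.0, -0.0], [-0.0, -0.001, -1.0]] F [-4.3  3.  -6.4] gap 27.8 q [0.4  0.62 1.36 0.   1.16 0.4 ]
wrist 2963 [277. 251.] [574.6 292.1 100.3] ext [46.3 24.1 26.1] top 104.9
tray [581.6 100.6 144.8 111.9   2.2]
topknob 31 [157.70967742 184.22580645] [588.65322229 272.9635313   93.51776277]
```

Request:
apply_moves --targets '[{"x": 0,"y": 0,"z": 0,"rx": 0,"ry": 0,"rz": 0,"grip": 0.67},{"x": 0,"y": 0,"z": 0,"rx": 0,"ry": 0,"rz": 0,"grip": 0.67},{"x": 0,"y": 0,"z": 0.12,"rx": 0,"ry": 0,"rz": 0,"grip": 0.67},{"x": 0,"y": 0.03,"z": 0,"rx": 0,"ry": 0,"rz": 0,"grip": 0.67},{"x": 0,"y": 0.03,"z": 0,"rx": 0,"ry": 0,"rz": 0,"grip": 0.67},{"x": 0,"y": 0.02,"z": 0,"rx": 0,"ry": 0,"rz": 0,"grip": 0.67},{"x": 0,"y": 0.02,"z": 0,"rx": 0,"ry": 0,"rz": 0,"grip": 0.67},{"x": 0,"y": 0,"z": 0,"rx": 0,"ry": 0,"rz": 0,"grip": 0.67}]'

```text
time_s: 17.85
eef_pos: [580.2, 283.4, 72.8]
ee_rot: [2.221, 2.221, 0.0]
force: [0.2, -0.4, -0.2]
finger_gap: 31.0
```

```bash
python3 kn.py
```

```text
t 17.85 p [580.2 283.4  72.8] R [[0.0, 1.0, 0.0], [1.0, -0.0, -0.0], [-0.0, 0.0, -1.0]] F [ 0.2 -0.4 -0.2] gap 31.0 q [ 0.4   0.64  1.35 -0.    1.15  0.4 ]
wrist 2504 [266. 250.] [575.  290.8  89.8] ext [36.3 24.3 30. ] top 101.2
wrist 649 [314. 250.] [598.8 293.8  97.5] ext [11.2 16.6 34.2] top 109.1
tray [578.5 101.8 112.8 143.4  89.6]
```

Request:
apply_moves --targets '[{"x": 0,"y": 0.04,"z": 0,"rx": 0,"ry": 0,"rz": 0,"grip": 0.67},{"x": 0,"y": 0.02,"z": 0,"rx": 0,"ry": 0,"rz": 0,"grip": 0.67},{"x": 0,"y": 0,"z": 0,"rx": 0,"ry": 0,"rz": 0,"grip": 0.67},{"x": 0,"y": 0,"z": 0,"rx": 0,"ry": 0,"rz": 0,"grip": 0.67},{"x": 0,"y": 0,"z": 0,"rx": 0,"ry": 0,"rz": 0,"grip": 0.67},{"x": 0,"y": 0,"z": 0,"rx": 0,"ry": 0,"rz": 0,"grip": 0.67},{"x": 0,"y": 0,"z": 0,"rx": 0,"ry": 0,"rz": 0,"grip": 0.67},{"x": 0,"y": 0,"z": 0,"rx": 0,"ry": 0,"rz": 0,"grip": 0.67}]'

```text
time_s: 18.95
eef_pos: [581.4, 283.4, 72.7]
ee_rot: [-2.219, -2.22, 0.006]
force: [-14.9, -0.9, 7.5]
finger_gap: 31.3
```

Request:
apply_moves --targets '[{"x": 0,"y": -0.06,"z": 0,"rx": 0,"ry": 0,"rz": 0,"grip": 0.4},{"x": 0,"y": 0,"z": 0,"rx": 0,"ry": 0,"rz": 0,"grip": 0.4},{"x": 0,"y": 0,"z": -0.6,"rx": 0,"ry": 0,"rz": 0,"grip": 0.2},{"x": 0,"y": 0,"z": -0.6,"rx": 0,"ry": 0,"rz": 0,"grip": 0},{"x": -0.5,"y": 0,"z": -0.6,"rx": 0,"ry": 0,"rz": 0,"grip": 0},{"x": 0,"y": 0,"z": 0,"rx": 0,"ry": 0,"rz": 0,"grip": 0},{"x": 0,"y": 0,"z": 0,"rx": 0,"ry": 0,"rz": 0,"grip": 0},{"x": 0,"y": 0,"z": 0,"rx": 0,"ry": 0,"rz": 0,"grip": 0}]'

```text
time_s: 19.95
eef_pos: [579.7, 258.7, 161.4]
ee_rot: [-2.22, -2.221, 0.003]
force: [-0.2, -0.1, -1.0]
finger_gap: 94.2
```

```bash
python3 kn.py
```

```text
t 19.95 p [579.7 258.7 161.4] R [[-0.0, 1.0, -0.002], [1.0, 0.0, -0.001], [-0.001, -0.002, -1.0]] F [-0.2 -0.1 -1. ] gap 94.2 q [0.36 0.53 1.31 0.   1.31 0.36]
wrist 820 [277. 185.] [579.3 286.8  89.8] ext [24.  24.3  4.1] top 90.7
tray [578.  101.1 111.2 142.9  89.5]
```

The knob top reads 90.7 (home), the tray faces the box and it holds when pushed. Now the masters.

Request:
apply_moves --targets '[{"x": -0.9,"y": -0.125,"z": -0.5,"rx": 0,"ry": 0,"rz": 0,"grip": 0},{"x": -0.9,"y": -0.125,"z": -0.5,"rx": 0,"ry": 0,"rz": 0,"grip": 0},{"x": -0.9,"y": -0.125,"z": -0.4,"rx": 0,"ry": 0,"rz": 0,"grip": 0},{"x": -0.9,"y": -0.125,"z": 0,"rx": 0,"ry": 0,"rz": 0,"grip": 0},{"x": -0.9,"y": -0.125,"z": 0,"rx": 0,"ry": 0,"rz": 0,"grip": 0},{"x": -0.9,"y": -0.125,"z": 0,"rx": 0,"ry": 0,"rz": 0,"grip": 0},{"x": -0.9,"y": -0.125,"z": 0,"rx": 0,"ry": 0,"rz": 0,"grip": 0},{"x": -0.9,"y": -0.125,"z": 0,"rx": 0,"ry": 0,"rz": 0,"grip": 0}]'

```text
time_s: 21.05
eef_pos: [529.8, -102.8, 232.5]
ee_rot: [-2.221, -2.221, 0.0]
force: [-0.3, 0.9, -0.2]
finger_gap: 94.2
```

Request:
apply_moves --targets '[{"x": -0.9,"y": -0.125,"z": 0,"rx": 0,"ry": 0,"rz": 0,"grip": 0},{"x": -0.9,"y": -0.125,"z": 0,"rx": 0,"ry": 0,"rz": 0,"grip": 0},{"x": -0.9,"y": -0.1,"z": 0,"rx": 0,"ry": 0,"rz": 0,"grip": 0},{"x": 0,"y": 0,"z": 0,"rx": 0,"ry": 0,"rz": 0.06,"grip": 0.3},{"x": 0,"y": 0,"z": 0,"rx": 0,"ry": 0,"rz": 0,"grip": 0.3},{"x": 0,"y": 0,"z": 0,"rx": 0,"ry": 0,"rz": 0,"grip": 0.3},{"x": 0,"y": 0,"z": 0,"rx": 0,"ry": 0,"rz": 0,"grip": 0.3},{"x": 0,"y": 0,"z": 0,"rx": 0,"ry": 0,"rz": 0,"grip": 0.3}]'

```text
time_s: 22.05
eef_pos: [512.8, -236.3, 232.9]
ee_rot: [2.289, 2.152, 0.0]
force: [-0.6, 0.0, 0.5]
finger_gap: 65.9
```

```bash
cat > br.py <<'E'
from h import *
def brass(cam,save=None,box=True):
    im,d,c=snap(cam,save); P=pts(d,c); hsv=cv2.cvtColor(im,cv2.COLOR_RGB2HSV)
    lim=(P[...,0]>400)&(P[...,0]<700)&(P[...,2]<110)&(P[...,2]>-5)
    lim&=(P[...,1]<-90) if box else (P[...,1]>-20)
    y=lim&(hsv[...,0]>12)&(hsv[...,0]<36)&(hsv[...,1]>110)
    zb=12 if box else 55
    n,l,s,ce=cv2.connectedComponentsWithStats(y.astype(np.uint8))
    for i in range(1,n):
        if s[i,4]<(60 if cam=='top' else 800): continue
        q=P[l==i]; kn=q[q[:,2]>zb+22]; r=cv2.minAreaRect(q[q[:,2]<zb+8][:,:2].astype(np.float32))
        print(cam,s[i,4],'bar',np.round(np.hstack([np.ravel(v) for v in r]),1),'knob',len(kn),np.round(np.median(kn,0),1) if len(kn) else '', 'knob mid',np.round((np.percentile(kn,3,axis=0)+np.percentile(kn,97,axis=0))/2,1) if len(kn) else '')
E
python3 - <<'E'
from br import *
st(); brass('wrist','wr4'); brass('top')
E
```

```text
t 22.05 p [ 512.8 -236.3  232.9] R [[0.062, 0.998, 0.0], [0.998, -0.062, -0.0], [-0.0, 0.0, -1.0]] F [-0.6  0.   0.5] gap 65.9 q [-0.5   0.31  1.44  0.    1.39 -0.43]
wrist 1418 bar [ 508.3 -182.7   29.4   81.3   86.9] knob 155 [ 510.1 -183.4   41.5] knob mid [ 510.1 -183.4   41.4]
wrist 1392 bar [ 507.4 -232.9   81.4   33.5    1.4] knob 147 [ 509.9 -230.6   41.7] knob mid [ 509.8 -230.7   40.9]
wrist 1345 bar [ 502.3 -276.4   35.1   81.5   89.6] knob 143 [ 504.7 -273.    41.5] knob mid [ 504.6 -273.5   38.9]
top 407 bar [ 507.2 -186.8   31.9   79.8   84.8] knob 40 [ 509.  -185.1   40.8] knob mid [ 509.1 -185.4   41. ]
top 261 bar [ 506.9 -232.3   29.8   77.9   88.9] knob 18 [ 510.3 -228.4   41.2] knob mid [ 509.8 -230.    40. ]
```

View pics/wr4.png

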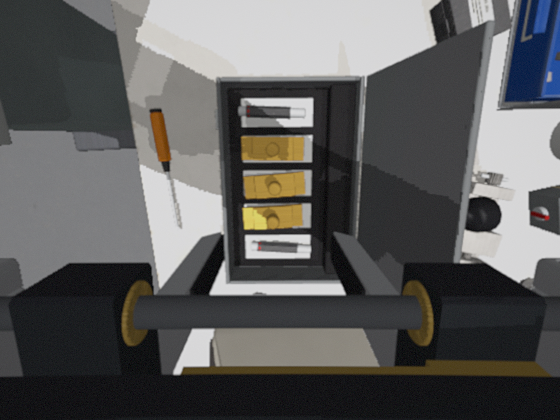

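The wrist view shows the three masters' knobs at (272,150), (275,188) and (272,221), the plugs at (272,113) and (280,246), and the lid leaning back. I'll grasp the first master.

Request:
apply_moves --targets '[{"x": 0.34,"y": -0.043,"z": 0.852,"rx": 0,"ry": 0,"rz": 0,"grip": 0.47},{"x": 0.34,"y": -0.043,"z": 0.852,"rx": 0,"ry": 0,"rz": 0,"grip": 0.47},{"x": 0.34,"y": -0.043,"z": 0.852,"rx": 0,"ry": 0,"rz": 0,"grip": 0.47},{"x": 0,"y": 0,"z": 0.852,"rx": 0,"ry": 0,"rz": 0,"grip": 0.47},{"x": 0,"y": 0,"z": 0.6,"rx": 0,"ry": 0,"rz": 0,"grip": 0.47},{"x": 0,"y": 0,"z": 0.252,"rx": 0,"ry": 0,"rz": 0,"grip": 0.47},{"x": 0,"y": 0,"z": 0,"rx": 0,"ry": 0,"rz": 0,"grip": 1},{"x": 0,"y": 0,"z": 0,"rx": 0,"ry": 0,"rz": 0,"grip": 1}]' --force 35

```text
time_s: 23.15
eef_pos: [510.1, -185.7, 21.1]
ee_rot: [2.289, 2.149, 0.001]
force: [-0.0, -0.1, -0.5]
finger_gap: 33.3
```

Request:
apply_moves --targets '[{"x": 0,"y": 0,"z": 0,"rx": 0,"ry": 0,"rz": 0,"grip": 1},{"x": 0,"y": 0,"z": 0,"rx": 0,"ry": 0,"rz": 0,"grip": 1},{"x": 0,"y": 0,"z": -0.3,"rx": 0,"ry": 0,"rz": 0,"grip": 1},{"x": 0,"y": 0,"z": -0.6,"rx": 0,"ry": 0,"rz": 0,"grip": 1},{"x": 0,"y": 0,"z": -0.8,"rx": 0,"ry": 0,"rz": 0,"grip": 1},{"x": 0,"y": 0,"z": -0.8,"rx": 0,"ry": 0,"rz": 0,"grip": 1},{"x": 0,"y": 0,"z": -0.5,"rx": 0,"ry": 0,"rz": 0,"grip": 1},{"x": 0,"y": 0,"z": 0,"rx": 0,"ry": 0,"rz": 0,"grip": 1}]'

```text
time_s: 24.15
eef_pos: [510.0, -185.6, 172.0]
ee_rot: [2.288, 2.148, 0.002]
force: [-0.1, 0.4, -3.3]
finger_gap: 15.7
```

```bash
python3 - <<'E'
from h import *
st(); im,d,c=snap('top'); P=pts(d,c)
m=(P[...,2]>130)&(P[...,2]<235)&(P[...,0]>600)&(P[...,0]<780)&(P[...,1]>60)&(P[...,1]<260)
Q=P[m]; print(m.sum(),np.percentile(Q,[1,5,50,95,99],axis=0).round())
plan([((568,101,160),176.5,1,10)])
E
```

```text
t 24.15 p [ 510.  -185.6  172. ] R [[0.063, 0.998, 0.004], [0.998, -0.063, -0.002], [-0.001, 0.004, -1.0]] F [-0.1  0.4 -3.3] gap 15.7 q [-0.42  0.31  1.59  0.    1.24 -0.35]
556 [[665. 147. 139.]
 [669. 148. 150.]
 [707. 162. 195.]
 [763. 176. 209.]
 [767. 178. 219.]]
0-8: 9x rot [0.0, 0.0, -0.167] g 1
9-18: 10x xyz [-0.082, 0.579, 0.02] g 1
```

Request:
apply_moves --targets '[{"x": 0,"y": 0,"z": 0,"rx": 0,"ry": 0,"rz": -0.172,"grip": 1},{"x": 0,"y": 0,"z": 0,"rx": 0,"ry": 0,"rz": -0.172,"grip": 1},{"x": 0,"y": 0,"z": 0,"rx": 0,"ry": 0,"rz": -0.172,"grip": 1},{"x": 0,"y": 0,"z": 0,"rx": 0,"ry": 0,"rz": -0.172,"grip": 1},{"x": 0,"y": 0,"z": 0,"rx": 0,"ry": 0,"rz": -0.172,"grip": 1},{"x": 0,"y": 0,"z": 0,"rx": 0,"ry": 0,"rz": -0.172,"grip": 1},{"x": 0,"y": 0,"z": 0,"rx": 0,"ry": 0,"rz": -0.172,"grip": 1},{"x": 0,"y": 0,"z": 0,"rx": 0,"ry": 0,"rz": -0.172,"grip": 1}]'

```text
time_s: 25.2
eef_pos: [508.8, -185.1, 168.1]
ee_rot: [-0.293, -3.125, -0.001]
force: [-0.3, -0.3, -2.5]
finger_gap: 15.1
```

Request:
apply_moves --targets '[{"x": 0,"y": 0,"z": 0,"rx": 0,"ry": 0,"rz": -0.172,"grip": 1},{"x": -0.27,"y": 0.82,"z": 0.15,"rx": 0,"ry": 0,"rz": 0,"grip": 1},{"x": -0.27,"y": 0.82,"z": 0.15,"rx": 0,"ry": 0,"rz": 0,"grip": 1},{"x": -0.27,"y": 0.82,"z": 0.15,"rx": 0,"ry": 0,"rz": 0,"grip": 1},{"x": -0.27,"y": 0.82,"z": 0.15,"rx": 0,"ry": 0,"rz": 0,"grip": 1},{"x": -0.27,"y": 0.82,"z": 0.15,"rx": 0,"ry": 0,"rz": 0,"grip": 1},{"x": -0.27,"y": 0.82,"z": 0.15,"rx": 0,"ry": 0,"rz": 0,"grip": 1},{"x": -0.27,"y": 0.82,"z": 0.15,"rx": 0,"ry": 0,"rz": 0,"grip": 1}]'

```text
time_s: 26.2
eef_pos: [607.1, 101.7, 115.3]
ee_rot: [-0.02, -3.139, 0.001]
force: [0.3, -0.3, -2.0]
finger_gap: 15.5
```

```bash
python3 - <<'E'
from br import *
st(); im,d,c=snap('scene'); cv2.imwrite('pics/sc2.png',cv2.resize(im[170:330,130:300,::-1],None,fx=3.5,fy=3.5))
plan([((608,100.8,62.5),None,1,3)])
E
```

```text
t 26.2 p [607.1 101.7 115.3] R [[-1.0, 0.013, -0.003], [0.013, 1.0, -0.0], [0.003, -0.0, -1.0]] F [ 0.3 -0.3 -2. ] gap 15.5 q [ 0.11  0.53  1.42 -0.    1.2  -1.45]
0-2: 3x xyz [-0.005, -0.035, 0.344] g 1
```

View pics/sc2.png

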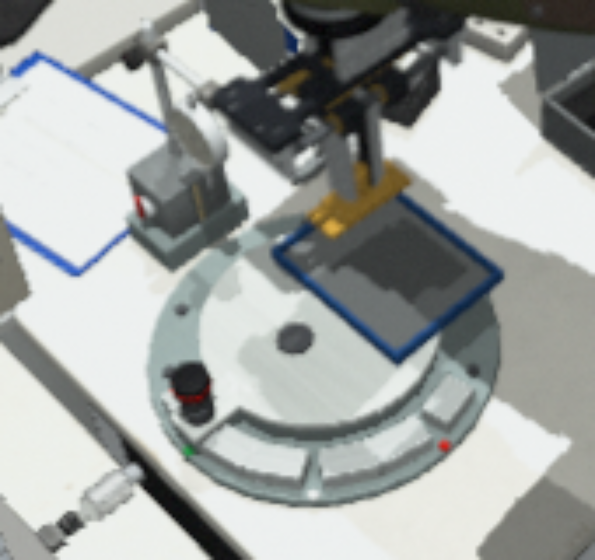

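The master is held level over the tray at (360,200). I'll lower and release it.

Request:
apply_moves --targets '[{"x": 0,"y": -0.015,"z": 0.4,"rx": 0,"ry": 0,"rz": 0,"grip": 1},{"x": 0,"y": 0,"z": 0.4,"rx": 0,"ry": 0,"rz": 0,"grip": 1},{"x": 0,"y": 0,"z": 0.2,"rx": 0,"ry": 0,"rz": 0,"grip": 1},{"x": 0,"y": 0,"z": 0.06,"rx": 0,"ry": 0,"rz": 0,"grip": 1},{"x": 0,"y": 0,"z": 0,"rx": 0,"ry": 0,"rz": 0,"grip": 1},{"x": 0,"y": 0,"z": 0,"rx": 0,"ry": 0,"rz": 0,"grip": 0.6},{"x": 0,"y": 0,"z": 0,"rx": 0,"ry": 0,"rz": 0,"grip": 0.6},{"x": 0,"y": 0,"z": 0,"rx": 0,"ry": 0,"rz": 0,"grip": 0.6}]'

```text
time_s: 27.25
eef_pos: [607.7, 99.7, 64.7]
ee_rot: [0.02, 3.141, 0.0]
force: [-0.1, 0.1, -0.0]
finger_gap: 37.2
```

Request:
apply_moves --targets '[{"x": 0,"y": 0,"z": -0.4,"rx": 0,"ry": 0,"rz": 0,"grip": 0.6},{"x": 0,"y": 0,"z": -0.8,"rx": 0,"ry": 0,"rz": 0,"grip": 0.47},{"x": 0,"y": 0,"z": -0.8,"rx": 0,"ry": 0,"rz": 0,"grip": 0.47},{"x": 0,"y": 0,"z": -0.8,"rx": 0,"ry": 0,"rz": 0,"grip": 0.47},{"x": 0.26,"y": -0.85,"z": 0,"rx": 0,"ry": 0,"rz": 0,"grip": 0.47},{"x": 0.26,"y": -0.85,"z": 0,"rx": 0,"ry": 0,"rz": 0,"grip": 0.47},{"x": 0.26,"y": -0.85,"z": 0,"rx": 0,"ry": 0,"rz": 0,"grip": 0.47},{"x": 0.26,"y": -0.85,"z": 0,"rx": 0,"ry": 0,"rz": 0,"grip": 0.47}]'

```text
time_s: 28.25
eef_pos: [552.9, -70.9, 206.0]
ee_rot: [0.02, 3.14, -0.0]
force: [-0.3, 0.4, 1.3]
finger_gap: 49.9
```

```bash
python3 - <<'E'
from br import *
st(); brass('top',None,False)
plan([((511,-236,232),86.4,.47,4)])
E
```

```text
t 28.25 p [552.9 -70.9 206. ] R [[-1.0, 0.013, 0.002], [0.013, 1.0, -0.0], [-0.002, -0.0, -1.0]] F [-0.3  0.4  1.3] gap 49.9 q [-0.19  0.31  1.5   0.    1.32 -1.75]
top 416 bar [605.8  99.6  80.4  31.9  89.3] knob 40 [604.2  97.2  82.4] knob mid [604.6  97.5  82.4]
0-8: 9x rot [-0.0, 0.0, 0.172] g 0.47
9-12: 4x xyz [-0.817, -0.153, -0.13] g 0.47
```

Request:
apply_moves --targets '[{"x": 0,"y": 0,"z": 0,"rx": 0,"ry": 0,"rz": 0.172,"grip": 0.47},{"x": 0,"y": 0,"z": 0,"rx": 0,"ry": 0,"rz": 0.172,"grip": 0.47},{"x": 0,"y": 0,"z": 0,"rx": 0,"ry": 0,"rz": 0.172,"grip": 0.47},{"x": 0,"y": 0,"z": 0,"rx": 0,"ry": 0,"rz": 0.172,"grip": 0.47},{"x": 0,"y": 0,"z": 0,"rx": 0,"ry": 0,"rz": 0.172,"grip": 0.47},{"x": 0,"y": 0,"z": 0,"rx": 0,"ry": 0,"rz": 0.172,"grip": 0.47},{"x": 0,"y": 0,"z": 0,"rx": 0,"ry": 0,"rz": 0.172,"grip": 0.47},{"x": 0,"y": 0,"z": 0,"rx": 0,"ry": 0,"rz": 0.172,"grip": 0.47}]'

```text
time_s: 29.3
eef_pos: [553.5, -69.6, 205.9]
ee_rot: [2.094, 2.341, 0.001]
force: [0.1, 0.5, 0.2]
finger_gap: 50.1
```

Request:
apply_moves --targets '[{"x": 0,"y": 0,"z": 0,"rx": 0,"ry": 0,"rz": 0.172,"grip": 0.47},{"x": -0.817,"y": -0.153,"z": -0.13,"rx": 0,"ry": 0,"rz": 0,"grip": 0.47},{"x": -0.817,"y": -0.153,"z": -0.13,"rx": 0,"ry": 0,"rz": 0,"grip": 0.47},{"x": -0.817,"y": -0.153,"z": -0.13,"rx": 0,"ry": 0,"rz": 0,"grip": 0.47},{"x": -0.817,"y": -0.153,"z": -0.13,"rx": 0,"ry": 0,"rz": 0,"grip": 0.47},{"x": 0,"y": 0,"z": 0,"rx": 0,"ry": 0,"rz": 0,"grip": 0.47},{"x": 0,"y": 0,"z": 0,"rx": 0,"ry": 0,"rz": 0,"grip": 0.47},{"x": 0,"y": 0,"z": 0,"rx": 0,"ry": 0,"rz": 0,"grip": 0.47}]'

```text
time_s: 30.3
eef_pos: [512.8, -229.8, 230.6]
ee_rot: [2.289, 2.152, 0.0]
force: [-0.1, -0.1, -0.9]
finger_gap: 49.8
```

```bash
python3 - <<'E'
from br import *
st(); brass('wrist','wr5'); brass('top')
plan([((509.5,-231,21),None,.47,5)])
E
```

```text
t 30.3 p [ 512.8 -229.8  230.6] R [[0.062, 0.998, 0.0], [0.998, -0.062, 0.0], [0.0, 0.0, -1.0]] F [-0.1 -0.1 -0.9] gap 49.8 q [-0.49  0.31  1.45  0.    1.38 -0.42]
wrist 1403 bar [ 507.9 -233.1   80.7   33.8    1.4] knob 149 [ 509.8 -230.7   41.7] knob mid [ 509.8 -230.9   39.6]
wrist 1344 bar [ 502.4 -276.6   35.6   81.4   89.7] knob 144 [ 504.7 -272.5   41.4] knob mid [ 504.7 -273.5   39.4]
top 133 bar [ 525.6 -221.8   24.2   57.2   62.5] knob 0  knob mid 
0-4: 5x xyz [-0.005, -0.013, 0.838] g 0.47
```

Request:
apply_moves --targets '[{"x": -0.025,"y": -0.065,"z": 0.85,"rx": 0,"ry": 0,"rz": 0,"grip": 0.47},{"x": 0,"y": 0,"z": 0.85,"rx": 0,"ry": 0,"rz": 0,"grip": 0.47},{"x": 0,"y": 0,"z": 0.85,"rx": 0,"ry": 0,"rz": 0,"grip": 0.47},{"x": 0,"y": 0,"z": 0.85,"rx": 0,"ry": 0,"rz": 0,"grip": 0.47},{"x": 0,"y": 0,"z": 0.55,"rx": 0,"ry": 0,"rz": 0,"grip": 0.47},{"x": 0,"y": 0,"z": 0.25,"rx": 0,"ry": 0,"rz": 0,"grip": 0.47},{"x": 0,"y": 0,"z": 0,"rx": 0,"ry": 0,"rz": 0,"grip": 1},{"x": 0,"y": 0,"z": 0,"rx": 0,"ry": 0,"rz": 0,"grip": 1}]'

```text
time_s: 31.4
eef_pos: [509.9, -232.1, 21.5]
ee_rot: [2.289, 2.15, 0.001]
force: [-0.2, -0.2, -0.5]
finger_gap: 33.3
```

Request:
apply_moves --targets '[{"x": 0,"y": 0,"z": 0,"rx": 0,"ry": 0,"rz": 0,"grip": 1},{"x": 0,"y": 0,"z": 0,"rx": 0,"ry": 0,"rz": 0,"grip": 1},{"x": 0,"y": 0,"z": -0.3,"rx": 0,"ry": 0,"rz": 0,"grip": 1},{"x": 0,"y": 0,"z": -0.6,"rx": 0,"ry": 0,"rz": 0,"grip": 1},{"x": 0,"y": 0,"z": -0.8,"rx": 0,"ry": 0,"rz": 0,"grip": 1},{"x": 0,"y": 0,"z": -0.8,"rx": 0,"ry": 0,"rz": 0,"grip": 1},{"x": 0,"y": 0,"z": -0.5,"rx": 0,"ry": 0,"rz": 0,"grip": 1},{"x": 0,"y": 0,"z": 0,"rx": 0,"ry": 0,"rz": 0,"grip": 1}]'

```text
time_s: 32.4
eef_pos: [509.8, -232.1, 172.5]
ee_rot: [2.288, 2.148, 0.002]
force: [-1.4, 0.4, -3.2]
finger_gap: 15.7
```

```bash
python3 - <<'E'
from br import *
st(); plan([((568,101,115),176.4,1,9)])
E
```

```text
t 32.4 p [ 509.8 -232.1  172.5] R [[0.063, 0.998, 0.003], [0.998, -0.063, -0.002], [-0.002, 0.003, -1.0]] F [-1.4  0.4 -3.2] gap 15.7 q [-0.49  0.35  1.54 -0.    1.25 -0.43]
0-8: 9x rot [0.0, 0.0, -0.167] g 1
9-17: 9x xyz [-0.083, 0.747, 0.128] g 1
```

Request:
apply_moves --targets '[{"x": 0,"y": 0,"z": 0,"rx": 0,"ry": 0,"rz": -0.167,"grip": 1},{"x": 0,"y": 0,"z": 0,"rx": 0,"ry": 0,"rz": -0.167,"grip": 1},{"x": 0,"y": 0,"z": 0,"rx": 0,"ry": 0,"rz": -0.167,"grip": 1},{"x": 0,"y": 0,"z": 0,"rx": 0,"ry": 0,"rz": -0.167,"grip": 1},{"x": 0,"y": 0,"z": 0,"rx": 0,"ry": 0,"rz": -0.167,"grip": 1},{"x": 0,"y": 0,"z": 0,"rx": 0,"ry": 0,"rz": -0.167,"grip": 1},{"x": 0,"y": 0,"z": 0,"rx": 0,"ry": 0,"rz": -0.167,"grip": 1},{"x": 0,"y": 0,"z": 0,"rx": 0,"ry": 0,"rz": -0.167,"grip": 1}]'

```text
time_s: 33.4
eef_pos: [508.6, -231.6, 168.8]
ee_rot: [-0.359, -3.119, -0.001]
force: [-0.3, 0.7, -2.5]
finger_gap: 14.9
```

Request:
apply_moves --targets '[{"x": 0,"y": 0,"z": 0,"rx": 0,"ry": 0,"rz": -0.167,"grip": 1},{"x": -0.105,"y": 0.96,"z": 0.157,"rx": 0,"ry": 0,"rz": 0,"grip": 1},{"x": -0.105,"y": 0.96,"z": 0.157,"rx": 0,"ry": 0,"rz": 0,"grip": 1},{"x": -0.105,"y": 0.96,"z": 0.157,"rx": 0,"ry": 0,"rz": 0,"grip": 1},{"x": -0.105,"y": 0.96,"z": 0.157,"rx": 0,"ry": 0,"rz": 0,"grip": 1},{"x": -0.105,"y": 0.96,"z": 0.157,"rx": 0,"ry": 0,"rz": 0,"grip": 1},{"x": -0.105,"y": 0.96,"z": 0.157,"rx": 0,"ry": 0,"rz": 0,"grip": 1},{"x": -0.105,"y": 0.96,"z": 0.157,"rx": 0,"ry": 0,"rz": 0,"grip": 1}]'

```text
time_s: 34.4
eef_pos: [565.4, 102.9, 113.8]
ee_rot: [-0.094, -3.138, 0.0]
force: [0.9, 0.3, -3.0]
finger_gap: 15.4
```

```bash
python3 - <<'E'
from br import *
st(); plan([((567,100.5,63.5),None,1,3)])
brass('scene',None,False)
E
```

```text
t 34.4 p [565.4 102.9 113.8] R [[-0.998, 0.06, -0.002], [0.06, 0.998, -0.0], [0.002, -0.0, -1.0]] F [ 0.9  0.3 -3. ] gap 15.4 q [ 0.12  0.44  1.55 -0.    1.15 -1.39]
0-2: 3x xyz [-0.013, -0.015, 0.335] g 1
```

Request:
apply_moves --targets '[{"x": -0.04,"y": -0.04,"z": 0.4,"rx": 0,"ry": 0,"rz": 0,"grip": 1},{"x": 0,"y": 0,"z": 0.36,"rx": 0,"ry": 0,"rz": 0,"grip": 1},{"x": 0,"y": 0,"z": 0.2,"rx": 0,"ry": 0,"rz": 0,"grip": 1},{"x": 0,"y": 0,"z": 0.06,"rx": 0,"ry": 0,"rz": 0,"grip": 1},{"x": 0,"y": 0,"z": 0,"rx": 0,"ry": 0,"rz": 0,"grip": 1},{"x": 0,"y": 0,"z": 0,"rx": 0,"ry": 0,"rz": 0,"grip": 0.6},{"x": 0,"y": 0,"z": 0,"rx": 0,"ry": 0,"rz": 0,"grip": 0.6},{"x": 0,"y": 0,"z": 0,"rx": 0,"ry": 0,"rz": 0,"grip": 0.6}]'

```text
time_s: 35.45
eef_pos: [568.1, 99.3, 64.8]
ee_rot: [0.094, 3.139, 0.0]
force: [-0.2, 0.3, -0.2]
finger_gap: 37.1
```

Request:
apply_moves --targets '[{"x": 0,"y": 0,"z": -0.4,"rx": 0,"ry": 0,"rz": 0,"grip": 0.6},{"x": 0,"y": 0,"z": -0.8,"rx": 0,"ry": 0,"rz": 0,"grip": 0.47},{"x": 0,"y": 0,"z": -0.8,"rx": 0,"ry": 0,"rz": 0,"grip": 0.47},{"x": 0,"y": 0,"z": -0.8,"rx": 0,"ry": 0,"rz": 0,"grip": 0.47},{"x": 0.1,"y": -0.9,"z": 0,"rx": 0,"ry": 0,"rz": 0,"grip": 0.47},{"x": 0.1,"y": -0.9,"z": 0,"rx": 0,"ry": 0,"rz": 0,"grip": 0.47},{"x": 0.1,"y": -0.9,"z": 0,"rx": 0,"ry": 0,"rz": 0,"grip": 0.47},{"x": 0.1,"y": -0.9,"z": 0,"rx": 0,"ry": 0,"rz": 0,"grip": 0.47}]'

```text
time_s: 36.45
eef_pos: [536.8, -80.6, 204.7]
ee_rot: [0.094, 3.14, -0.0]
force: [0.4, 1.2, -0.0]
finger_gap: 49.8
```

```bash
python3 - <<'E'
from br import *
st(); brass('top',None,False)
plan([((507,-275,232),86.4,.47,6)])
E
```

```text
t 36.45 p [536.8 -80.6 204.7] R [[-0.998, 0.06, 0.001], [0.06, 0.998, -0.0], [-0.001, -0.0, -1.0]] F [ 0.4  1.2 -0. ] gap 49.8 q [-0.22  0.28  1.54  0.    1.31 -1.73]
top 415 bar [6.054e+02 9.980e+01 3.180e+01 8.030e+01 3.000e-01] knob 38 [604.2  97.3  81.7] knob mid [605.2  97.4  82.1]
top 426 bar [5.685e+02 9.960e+01 3.080e+01 7.990e+01 1.000e-01] knob 42 [567.7  97.   82.4] knob mid [568.1  97.2  82.5]
0-8: 9x rot [-0.0, 0.0, 0.167] g 0.47
9-14: 6x xyz [-0.639, -0.057, -0.091] g 0.47
```

Request:
apply_moves --targets '[{"x": 0,"y": 0,"z": 0,"rx": 0,"ry": 0,"rz": 0.167,"grip": 0.47},{"x": 0,"y": 0,"z": 0,"rx": 0,"ry": 0,"rz": 0.167,"grip": 0.47},{"x": 0,"y": 0,"z": 0,"rx": 0,"ry": 0,"rz": 0.167,"grip": 0.47},{"x": 0,"y": 0,"z": 0,"rx": 0,"ry": 0,"rz": 0.167,"grip": 0.47},{"x": 0,"y": 0,"z": 0,"rx": 0,"ry": 0,"rz": 0.167,"grip": 0.47},{"x": 0,"y": 0,"z": 0,"rx": 0,"ry": 0,"rz": 0.167,"grip": 0.47},{"x": 0,"y": 0,"z": 0,"rx": 0,"ry": 0,"rz": 0.167,"grip": 0.47},{"x": 0,"y": 0,"z": 0,"rx": 0,"ry": 0,"rz": 0.167,"grip": 0.47}]'

```text
time_s: 37.5
eef_pos: [537.2, -79.2, 204.5]
ee_rot: [2.1, 2.336, 0.0]
force: [-0.1, 1.1, 0.3]
finger_gap: 49.9
```

Request:
apply_moves --targets '[{"x": 0,"y": 0,"z": 0,"rx": 0,"ry": 0,"rz": 0.167,"grip": 0.47},{"x": -0.639,"y": -0.06,"z": -0.09,"rx": 0,"ry": 0,"rz": 0,"grip": 0.47},{"x": -0.639,"y": -0.06,"z": -0.09,"rx": 0,"ry": 0,"rz": 0,"grip": 0.47},{"x": -0.639,"y": -0.06,"z": -0.09,"rx": 0,"ry": 0,"rz": 0,"grip": 0.47},{"x": -0.639,"y": -0.06,"z": -0.09,"rx": 0,"ry": 0,"rz": 0,"grip": 0.47},{"x": -0.639,"y": -0.06,"z": -0.09,"rx": 0,"ry": 0,"rz": 0,"grip": 0.47},{"x": -0.639,"y": -0.06,"z": -0.09,"rx": 0,"ry": 0,"rz": 0,"grip": 0.47},{"x": 0,"y": 0,"z": 0,"rx": 0,"ry": 0,"rz": 0,"grip": 0.47}]'

```text
time_s: 38.5
eef_pos: [506.8, -270.9, 231.6]
ee_rot: [2.292, 2.147, 0.0]
force: [0.1, 0.0, 0.2]
finger_gap: 49.7
```

```bash
python3 - <<'E'
from br import *
st(); brass('wrist','wr6'); plan([((504.5,-275,21),None,.47,5)])
E
```

```text
t 38.5 p [ 506.8 -270.9  231.6] R [[0.065, 0.998, 0.0], [0.998, -0.065, -0.0], [-0.0, 0.0, -1.0]] F [0.1 0.  0.2] gap 49.7 q [-0.55  0.34  1.41 -0.    1.39 -0.49]
wrist 1406 bar [ 502.4 -275.9   34.    81.4   89.6] knob 150 [ 504.7 -273.2   41.6] knob mid [ 504.5 -273.6   39.2]
0-4: 5x xyz [-0.022, -0.009, 0.841] g 0.47
```

Request:
apply_moves --targets '[{"x": -0.09,"y": -0.04,"z": 0.85,"rx": 0,"ry": 0,"rz": 0,"grip": 0.47},{"x": 0,"y": 0,"z": 0.85,"rx": 0,"ry": 0,"rz": 0,"grip": 0.47},{"x": 0,"y": 0,"z": 0.85,"rx": 0,"ry": 0,"rz": 0,"grip": 0.47},{"x": 0,"y": 0,"z": 0.85,"rx": 0,"ry": 0,"rz": 0,"grip": 0.47},{"x": 0,"y": 0,"z": 0.55,"rx": 0,"ry": 0,"rz": 0,"grip": 0.47},{"x": 0,"y": 0,"z": 0.26,"rx": 0,"ry": 0,"rz": 0,"grip": 0.47},{"x": 0,"y": 0,"z": 0,"rx": 0,"ry": 0,"rz": 0,"grip": 1},{"x": 0,"y": 0,"z": 0,"rx": 0,"ry": 0,"rz": 0,"grip": 1}]'

```text
time_s: 39.55
eef_pos: [505.5, -273.9, 22.1]
ee_rot: [2.289, 2.15, 0.001]
force: [0.2, 0.4, 0.4]
finger_gap: 33.2
```

Request:
apply_moves --targets '[{"x": 0,"y": 0,"z": 0,"rx": 0,"ry": 0,"rz": 0,"grip": 1},{"x": 0,"y": 0,"z": 0,"rx": 0,"ry": 0,"rz": 0,"grip": 1},{"x": 0,"y": 0,"z": -0.3,"rx": 0,"ry": 0,"rz": 0,"grip": 1},{"x": 0,"y": 0,"z": -0.6,"rx": 0,"ry": 0,"rz": 0,"grip": 1},{"x": 0,"y": 0,"z": -0.8,"rx": 0,"ry": 0,"rz": 0,"grip": 1},{"x": 0,"y": 0,"z": -0.8,"rx": 0,"ry": 0,"rz": 0,"grip": 1},{"x": 0,"y": 0,"z": -0.5,"rx": 0,"ry": 0,"rz": 0,"grip": 1},{"x": 0,"y": 0,"z": 0,"rx": 0,"ry": 0,"rz": 0,"grip": 1}]'

```text
time_s: 40.55
eef_pos: [505.4, -274.1, 173.1]
ee_rot: [2.288, 2.148, 0.002]
force: [-0.1, 0.1, -2.2]
finger_gap: 15.4
```

```bash
python3 - <<'E'
from br import *
st(); plan([((530,101,115),176.4,1,8)])
E
```

```text
t 40.55 p [ 505.4 -274.1  173.1] R [[0.063, 0.998, 0.003], [0.998, -0.063, -0.002], [-0.002, 0.003, -1.0]] F [-0.1  0.1 -2.2] gap 15.4 q [-0.56  0.38  1.49  0.    1.27 -0.5 ]
0-8: 9x rot [0.0, 0.0, -0.167] g 1
9-16: 8x xyz [-0.002, 0.94, 0.145] g 1
```

Request:
apply_moves --targets '[{"x": 0,"y": 0,"z": 0,"rx": 0,"ry": 0,"rz": -0.167,"grip": 1},{"x": 0,"y": 0,"z": 0,"rx": 0,"ry": 0,"rz": -0.167,"grip": 1},{"x": 0,"y": 0,"z": 0,"rx": 0,"ry": 0,"rz": -0.167,"grip": 1},{"x": 0,"y": 0,"z": 0,"rx": 0,"ry": 0,"rz": -0.167,"grip": 1},{"x": 0,"y": 0,"z": 0,"rx": 0,"ry": 0,"rz": -0.167,"grip": 1},{"x": 0,"y": 0,"z": 0,"rx": 0,"ry": 0,"rz": -0.167,"grip": 1},{"x": 0,"y": 0,"z": 0,"rx": 0,"ry": 0,"rz": -0.167,"grip": 1},{"x": 0,"y": 0,"z": 0,"rx": 0,"ry": 0,"rz": -0.167,"grip": 1}]'

```text
time_s: 41.55
eef_pos: [504.3, -273.5, 169.4]
ee_rot: [-0.359, -3.119, -0.002]
force: [0.3, 0.3, -2.3]
finger_gap: 15.6
```

Request:
apply_moves --targets '[{"x": 0,"y": 0,"z": 0,"rx": 0,"ry": 0,"rz": -0.167,"grip": 1},{"x": 0,"y": 0.94,"z": 0.14,"rx": 0,"ry": 0,"rz": 0,"grip": 1},{"x": 0,"y": 0.94,"z": 0.14,"rx": 0,"ry": 0,"rz": 0,"grip": 1},{"x": 0,"y": 0.94,"z": 0.14,"rx": 0,"ry": 0,"rz": 0,"grip": 1},{"x": 0,"y": 0.94,"z": 0.14,"rx": 0,"ry": 0,"rz": 0,"grip": 1},{"x": 0,"y": 0.94,"z": 0.14,"rx": 0,"ry": 0,"rz": 0,"grip": 1},{"x": 0,"y": 0.94,"z": 0.14,"rx": 0,"ry": 0,"rz": 0,"grip": 1},{"x": 0,"y": 0.94,"z": 0.14,"rx": 0,"ry": 0,"rz": 0,"grip": 1}]'

```text
time_s: 42.55
eef_pos: [523.7, 56.1, 120.5]
ee_rot: [-0.094, -3.138, 0.0]
force: [0.1, 0.8, -2.7]
finger_gap: 15.9
```

```bash
python3 - <<'E'
from br import *
st(); plan([((529,100.5,110),None,1,2),((529,100.5,64),None,1,3)])
E
```

```text
t 42.55 p [523.7  56.1 120.5] R [[-0.998, 0.06, -0.002], [0.06, 0.998, -0.0], [0.002, -0.0, -1.0]] F [ 0.1  0.8 -2.7] gap 15.9 q [ 0.04  0.34  1.68  0.    1.13 -1.47]
0-1: 2x xyz [-0.027, 0.446, 0.105] g 1
2-4: 3x xyz [-0.001, 0.0, 0.307] g 1
```

Request:
apply_moves --targets '[{"x": -0.03,"y": 0.446,"z": 0.105,"rx": 0,"ry": 0,"rz": 0,"grip": 1},{"x": -0.03,"y": 0.446,"z": 0.105,"rx": 0,"ry": 0,"rz": 0,"grip": 1},{"x": 0,"y": 0,"z": 0.4,"rx": 0,"ry": 0,"rz": 0,"grip": 1},{"x": 0,"y": 0,"z": 0.34,"rx": 0,"ry": 0,"rz": 0,"grip": 1},{"x": 0,"y": 0,"z": 0.14,"rx": 0,"ry": 0,"rz": 0,"grip": 1},{"x": 0,"y": 0,"z": 0.05,"rx": 0,"ry": 0,"rz": 0,"grip": 1},{"x": 0,"y": 0,"z": 0,"rx": 0,"ry": 0,"rz": 0,"grip": 0.6},{"x": 0,"y": 0,"z": 0,"rx": 0,"ry": 0,"rz": 0,"grip": 0.6}]'

```text
time_s: 43.55
eef_pos: [530.6, 98.9, 65.6]
ee_rot: [0.094, 3.139, 0.0]
force: [0.1, 0.2, 0.2]
finger_gap: 32.2
```

Request:
apply_moves --targets '[{"x": 0,"y": 0,"z": 0,"rx": 0,"ry": 0,"rz": 0,"grip": 0.6},{"x": 0,"y": 0,"z": -0.4,"rx": 0,"ry": 0,"rz": 0,"grip": 0.6},{"x": 0,"y": 0,"z": -0.8,"rx": 0,"ry": 0,"rz": 0,"grip": 0.3},{"x": 0,"y": 0,"z": -0.8,"rx": 0,"ry": 0,"rz": 0,"grip": 0},{"x": 0.5,"y": 0,"z": -0.8,"rx": 0,"ry": 0,"rz": 0,"grip": 0},{"x": 0.8,"y": 0,"z": 0,"rx": 0,"ry": 0,"rz": 0,"grip": 0},{"x": 0.8,"y": 0,"z": 0,"rx": 0,"ry": 0,"rz": 0,"grip": 0},{"x": 0.5,"y": 0,"z": 0,"rx": 0,"ry": 0,"rz": 0,"grip": 0}]'

```text
time_s: 44.55
eef_pos: [399.0, 106.8, 205.2]
ee_rot: [0.094, 3.139, 0.0]
force: [0.3, -1.0, 0.7]
finger_gap: 92.4
```

```bash
python3 - <<'E'
from br import *
st(); brass('top','t3',False)
im=cv2.imread('pics/t3.png')[130:270,145:445]; cv2.imwrite('pics/t3c.png',cv2.resize(im,None,fx=2.6,fy=2.6))
plan([((577.5,225,190),90,0,6),((577.5,283.4,140),None,0,6)])
E
```

```text
t 44.55 p [399.  106.8 205.2] R [[-0.998, 0.06, 0.001], [0.06, 0.998, 0.0], [-0.001, 0.0, -1.0]] F [ 0.3 -1.   0.7] gap 92.4 q [ 0.17 -0.01  1.88  0.    1.27 -1.34]
top 421 bar [6.05e+02 9.96e+01 3.18e+01 8.05e+01 3.00e-01] knob 41 [603.7  97.4  82.3] knob mid [604.7  97.5  81.4]
top 425 bar [567.9  99.5  79.5  30.3  89.8] knob 42 [567.8  97.   82.7] knob mid [567.8  97.3  82.6]
top 438 bar [530.9  96.8  78.2  29.   89.2] knob 43 [530.9  97.1  82.6] knob mid [531.4  97.2  82.1]
0-8: 9x rot [0.0, 0.0, 0.16] g 0
9-14: 6x xyz [0.394, 0.6, 0.051] g 0
15-20: 6x xyz [0.195, -0.0, 0.167] g 0
```

View pics/t3c.png

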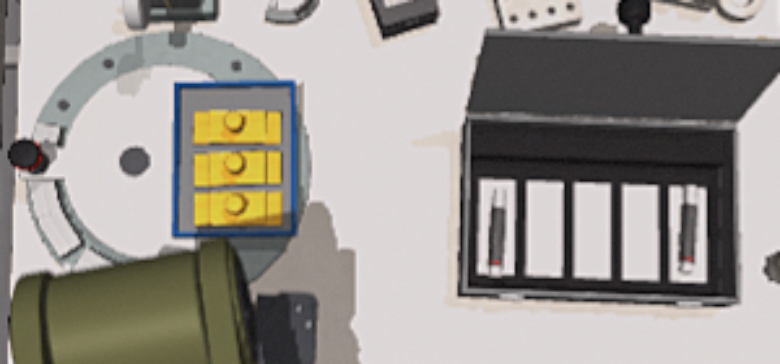

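Three masters stand flat on the tray (rows at 127, 167 and 205). The plugs are still in the box at (497,235) and (690,230). Back to the plunger.

Request:
apply_moves --targets '[{"x": 0,"y": 0,"z": 0,"rx": 0,"ry": 0,"rz": 0.16,"grip": 0},{"x": 0,"y": 0,"z": 0,"rx": 0,"ry": 0,"rz": 0.16,"grip": 0},{"x": 0,"y": 0,"z": 0,"rx": 0,"ry": 0,"rz": 0.16,"grip": 0},{"x": 0,"y": 0,"z": 0,"rx": 0,"ry": 0,"rz": 0.16,"grip": 0},{"x": 0,"y": 0,"z": 0,"rx": 0,"ry": 0,"rz": 0.16,"grip": 0},{"x": 0,"y": 0,"z": 0,"rx": 0,"ry": 0,"rz": 0.16,"grip": 0},{"x": 0,"y": 0,"z": 0,"rx": 0,"ry": 0,"rz": 0.16,"grip": 0},{"x": 0,"y": 0,"z": 0,"rx": 0,"ry": 0,"rz": 0.16,"grip": 0}]'

```text
time_s: 45.6
eef_pos: [400.8, 106.7, 205.1]
ee_rot: [2.031, 2.397, 0.001]
force: [-0.6, -0.8, -0.3]
finger_gap: 94.2
```

Request:
apply_moves --targets '[{"x": 0,"y": 0,"z": 0,"rx": 0,"ry": 0,"rz": 0.16,"grip": 0},{"x": 0.394,"y": 0.6,"z": 0.05,"rx": 0,"ry": 0,"rz": 0,"grip": 0},{"x": 0.394,"y": 0.6,"z": 0.05,"rx": 0,"ry": 0,"rz": 0,"grip": 0},{"x": 0.394,"y": 0.6,"z": 0.05,"rx": 0,"ry": 0,"rz": 0,"grip": 0},{"x": 0.394,"y": 0.6,"z": 0.05,"rx": 0,"ry": 0,"rz": 0,"grip": 0},{"x": 0.394,"y": 0.6,"z": 0.05,"rx": 0,"ry": 0,"rz": 0,"grip": 0},{"x": 0.394,"y": 0.6,"z": 0.05,"rx": 0,"ry": 0,"rz": 0,"grip": 0},{"x": 0,"y": 0,"z": 0,"rx": 0,"ry": 0,"rz": 0,"grip": 0}]'

```text
time_s: 46.6
eef_pos: [581.1, 226.2, 188.6]
ee_rot: [-2.217, -2.225, 0.001]
force: [0.4, 1.4, -0.5]
finger_gap: 94.3
```

Request:
apply_moves --targets '[{"x": 0.39,"y": 0,"z": 0.2,"rx": 0,"ry": 0,"rz": 0,"grip": 0},{"x": 0.39,"y": 0,"z": 0.4,"rx": 0,"ry": 0,"rz": 0,"grip": 0},{"x": 0.39,"y": 0,"z": 0.4,"rx": 0,"ry": 0,"rz": 0,"grip": 0},{"x": 0,"y": 0,"z": 0,"rx": 0,"ry": 0,"rz": 0,"grip": 0},{"x": 0,"y": 0,"z": 0,"rx": 0,"ry": 0,"rz": 0,"grip": 0},{"x": 0,"y": 0,"z": 0,"rx": 0,"ry": 0,"rz": 0,"grip": 0},{"x": 0,"y": 0,"z": 0,"rx": 0,"ry": 0,"rz": 0,"grip": 0},{"x": 0,"y": 0,"z": 0,"rx": 0,"ry": 0,"rz": 0,"grip": 0}]'

```text
time_s: 47.6
eef_pos: [580.0, 283.7, 140.2]
ee_rot: [2.218, 2.224, 0.001]
force: [-0.9, -0.1, -0.2]
finger_gap: 93.8
```

```bash
python3 - <<'E'
from kn import *
st(); knob(); tray(); plan([((578.3,283.4,63),90,0,4)])
E
```

```text
t 47.6 p [580.  283.7 140.2] R [[-0.003, 1.0, 0.0], [1.0, 0.003, 0.0], [0.0, 0.0, -1.0]] F [-0.9 -0.1 -0.2] gap 93.8 q [ 0.4   0.57  1.3  -0.    1.28  0.4 ]
wrist 768 [27.  8.] [409.6 433.7  82.8] ext [43.1  5.1 13.8] top 88.4
wrist 555 [87. 10.] [450.3 432.9  84.1] ext [33.4  8.5 15.4] top 90.4
wrist 5248 [421.  11.] [680.6 433.3  84.5] ext [198.    6.   17.8] top 92.2
wrist 1000 [276. 220.] [579.  288.   89.7] ext [24.9 25.   9.5] top 90.6
tray [578.  101.1 111.5 143.   89.5]
topknob 96 [155.5        189.13541667] [576.71431322 279.45847933  88.79795967]
0-3: 4x xyz [-0.002, -0.008, 0.385] g 0
```

Request:
apply_moves --targets '[{"x": 0,"y": -0.03,"z": 0.4,"rx": 0,"ry": 0,"rz": 0,"grip": 0.3},{"x": 0,"y": 0,"z": 0.4,"rx": 0,"ry": 0,"rz": 0,"grip": 0.4},{"x": 0,"y": 0,"z": 0.4,"rx": 0,"ry": 0,"rz": 0,"grip": 0.4},{"x": 0,"y": 0,"z": 0.34,"rx": 0,"ry": 0,"rz": 0,"grip": 0.5},{"x": 0,"y": 0,"z": 0,"rx": 0,"ry": 0,"rz": 0,"grip": 1},{"x": 0,"y": 0,"z": 0,"rx": 0,"ry": 0,"rz": 0,"grip": 1},{"x": 0,"y": 0,"z": 0,"rx": 0,"ry": 0,"rz": 0,"grip": 1},{"x": 0,"y": 0,"z": 0,"rx": 0,"ry": 0,"rz": 0,"grip": 1}]' --force 30

```text
time_s: 48.7
eef_pos: [578.7, 284.2, 63.7]
ee_rot: [2.218, 2.225, 0.002]
force: [0.1, 0.7, 3.3]
finger_gap: 27.4
```

Request:
apply_moves --targets '[{"x": 0,"y": 0,"z": -0.1,"rx": 0,"ry": 0,"rz": 0,"grip": 1},{"x": 0,"y": 0,"z": -0.1,"rx": 0,"ry": 0,"rz": 0,"grip": 1},{"x": 0,"y": 0,"z": -0.1,"rx": 0,"ry": 0,"rz": 0,"grip": 1},{"x": 0,"y": 0,"z": -0.05,"rx": 0,"ry": 0,"rz": 0,"grip": 1},{"x": 0,"y": 0,"z": 0,"rx": 0,"ry": 0,"rz": 0,"grip": 1},{"x": 0,"y": 0,"z": 0,"rx": 0,"ry": 0,"rz": 0,"grip": 1},{"x": 0,"y": 0,"z": 0,"rx": 0,"ry": 0,"rz": 0,"grip": 1},{"x": 0,"y": 0,"z": 0,"rx": 0,"ry": 0,"rz": 0,"grip": 1}]'

```text
time_s: 49.7
eef_pos: [578.2, 284.0, 80.2]
ee_rot: [-2.218, -2.225, 0.0]
force: [0.3, 3.2, -8.4]
finger_gap: 27.6
```

Request:
apply_moves --targets '[{"x": -0.005,"y": -0.15,"z": 0,"rx": 0,"ry": 0,"rz": -0.0625,"grip": 1},{"x": -0.005,"y": -0.15,"z": 0,"rx": 0,"ry": 0,"rz": -0.0625,"grip": 1},{"x": -0.005,"y": -0.15,"z": 0,"rx": 0,"ry": 0,"rz": -0.0625,"grip": 1},{"x": -0.005,"y": -0.15,"z": 0,"rx": 0,"ry": 0,"rz": -0.0625,"grip": 1},{"x": -0.005,"y": -0.15,"z": 0,"rx": 0,"ry": 0,"rz": -0.0625,"grip": 1},{"x": -0.005,"y": -0.15,"z": 0,"rx": 0,"ry": 0,"rz": -0.0625,"grip": 1},{"x": -0.005,"y": -0.15,"z": 0,"rx": 0,"ry": 0,"rz": -0.0625,"grip": 1},{"x": -0.005,"y": -0.15,"z": 0,"rx": 0,"ry": 0,"rz": -0.0625,"grip": 1}]'

```text
time_s: 50.7
eef_pos: [520.9, 268.3, 80.5]
ee_rot: [1.564, 2.725, 0.0]
force: [1.7, 2.5, -8.2]
finger_gap: 27.1
```

Forces are tiny and the radius is exact. Continuing.

Request:
apply_moves --targets '[{"x": -0.005,"y": -0.15,"z": 0,"rx": 0,"ry": 0,"rz": -0.0625,"grip": 1},{"x": -0.005,"y": -0.15,"z": 0,"rx": 0,"ry": 0,"rz": -0.0625,"grip": 1},{"x": -0.005,"y": -0.15,"z": 0,"rx": 0,"ry": 0,"rz": -0.0625,"grip": 1},{"x": -0.005,"y": -0.15,"z": 0,"rx": 0,"ry": 0,"rz": -0.0625,"grip": 1},{"x": -0.005,"y": -0.15,"z": 0,"rx": 0,"ry": 0,"rz": -0.0625,"grip": 1},{"x": -0.005,"y": -0.15,"z": 0,"rx": 0,"ry": 0,"rz": -0.0625,"grip": 1},{"x": -0.005,"y": -0.15,"z": 0,"rx": 0,"ry": 0,"rz": -0.0625,"grip": 1},{"x": -0.005,"y": -0.15,"z": 0,"rx": 0,"ry": 0,"rz": -0.0625,"grip": 1}]'

```text
time_s: 51.7
eef_pos: [479.4, 226.0, 80.6]
ee_rot: [0.805, 3.036, 0.0]
force: [2.3, 1.2, -8.2]
finger_gap: 27.2
```

Request:
apply_moves --targets '[{"x": -0.005,"y": -0.15,"z": 0,"rx": 0,"ry": 0,"rz": -0.0625,"grip": 1},{"x": -0.005,"y": -0.15,"z": 0,"rx": 0,"ry": 0,"rz": -0.0625,"grip": 1},{"x": -0.005,"y": -0.15,"z": 0,"rx": 0,"ry": 0,"rz": -0.0625,"grip": 1},{"x": -0.005,"y": -0.15,"z": 0,"rx": 0,"ry": 0,"rz": -0.0625,"grip": 1},{"x": -0.005,"y": -0.15,"z": 0,"rx": 0,"ry": 0,"rz": -0.0625,"grip": 1},{"x": -0.005,"y": -0.15,"z": 0,"rx": 0,"ry": 0,"rz": -0.0625,"grip": 1},{"x": -0.005,"y": -0.15,"z": 0,"rx": 0,"ry": 0,"rz": -0.0625,"grip": 1},{"x": 0,"y": 0,"z": 0,"rx": 0,"ry": 0,"rz": 0,"grip": 1}]'

```text
time_s: 52.7
eef_pos: [464.7, 176.0, 80.7]
ee_rot: [0.099, 3.139, -0.0]
force: [3.6, 1.1, -8.3]
finger_gap: 27.5
```

```bash
python3 - <<'E'
from br import *
import kn
st(); im,d,c=kn.tray(); brass('top',None,False)
E
```

```text
t 52.7 p [464.7 176.   80.7] R [[-0.998, 0.063, 0.001], [0.063, 0.998, -0.0], [-0.001, -0.0, -1.0]] F [ 3.6  1.1 -8.3] gap 27.5 q [ 0.29  0.33  1.8  -0.    1.01 -1.22]
tray [645.1 165.3 144.6 112.8  86.6]
top 410 bar [649.8 194.   32.8  82.5  86. ] knob 44 [647.9 192.4  81.7] knob mid [648.4 192.7  81.6]
top 413 bar [649.3 155.4  32.1  82.3  87.9] knob 38 [645.9 153.3  82.4] knob mid [646.2 153.3  82.4]
top 409 bar [646.8 118.5  31.5  82.3  86.7] knob 41 [644.2 115.8  82.7] knob mid [644.4 116.4  81.6]
```

Request:
apply_moves --targets '[{"x": 0,"y": 0,"z": 0,"rx": 0,"ry": 0,"rz": 0,"grip": 0.67},{"x": 0,"y": 0,"z": 0,"rx": 0,"ry": 0,"rz": 0,"grip": 0.67},{"x": 0,"y": 0,"z": 0.15,"rx": 0,"ry": 0,"rz": 0,"grip": 0.67},{"x": 0,"y": -0.035,"z": 0,"rx": 0,"ry": 0,"rz": 0,"grip": 0.67},{"x": 0,"y": -0.035,"z": 0,"rx": 0,"ry": 0,"rz": 0,"grip": 0.67},{"x": 0,"y": -0.035,"z": 0,"rx": 0,"ry": 0,"rz": 0,"grip": 0.67},{"x": 0,"y": -0.035,"z": 0,"rx": 0,"ry": 0,"rz": 0,"grip": 0.67},{"x": 0,"y": -0.035,"z": 0,"rx": 0,"ry": 0,"rz": 0,"grip": 0.67}]'

```text
time_s: 53.8
eef_pos: [463.9, 167.4, 73.0]
ee_rot: [0.098, 3.14, -0.0]
force: [-0.1, 0.6, -0.8]
finger_gap: 31.3
```

Request:
apply_moves --targets '[{"x": 0,"y": -0.02,"z": 0,"rx": 0,"ry": 0,"rz": 0,"grip": 0.67},{"x": 0,"y": 0,"z": 0,"rx": 0,"ry": 0,"rz": 0,"grip": 0.67},{"x": 0,"y": 0,"z": 0,"rx": 0,"ry": 0,"rz": 0,"grip": 0.67},{"x": 0,"y": 0,"z": 0,"rx": 0,"ry": 0,"rz": 0,"grip": 0.67},{"x": 0,"y": 0,"z": 0,"rx": 0,"ry": 0,"rz": 0,"grip": 0.67},{"x": 0,"y": 0,"z": 0,"rx": 0,"ry": 0,"rz": 0,"grip": 0.67},{"x": 0,"y": 0,"z": 0,"rx": 0,"ry": 0,"rz": 0,"grip": 0.67},{"x": 0,"y": 0,"z": 0,"rx": 0,"ry": 0,"rz": 0,"grip": 0.67}]'

```text
time_s: 54.8
eef_pos: [463.7, 166.6, 72.8]
ee_rot: [-0.098, -3.14, 0.0]
force: [-0.1, 0.3, 0.8]
finger_gap: 31.0
```

```bash
python3 kn.py
```

```text
t 54.8 p [463.7 166.6  72.8] R [[-0.998, 0.062, -0.0], [0.062, 0.998, -0.0], [0.0, -0.0, -1.0]] F [-0.1  0.3  0.8] gap 31.0 q [ 0.27  0.33  1.82 -0.    0.99 -1.24]
wrist 2506 [289. 252.] [458.9 173.1  89.9] ext [24.1 36.7 30.2] top 101.7
wrist 645 [241. 249.] [452.8 149.6  97.1] ext [15.6 11.2 33.7] top 109.2
tray [6.452e+02 1.701e+02 1.121e+02 1.454e+02 6.000e-01]
```

Request:
apply_moves --targets '[{"x": 0,"y": -0.04,"z": 0,"rx": 0,"ry": 0,"rz": 0,"grip": 0.67},{"x": 0,"y": -0.02,"z": 0,"rx": 0,"ry": 0,"rz": 0,"grip": 0.67},{"x": 0,"y": 0,"z": 0,"rx": 0,"ry": 0,"rz": 0,"grip": 0.67},{"x": 0,"y": 0,"z": 0,"rx": 0,"ry": 0,"rz": 0,"grip": 0.67},{"x": 0,"y": 0,"z": 0,"rx": 0,"ry": 0,"rz": 0,"grip": 0.67},{"x": 0,"y": 0,"z": 0,"rx": 0,"ry": 0,"rz": 0,"grip": 0.67},{"x": 0,"y": 0,"z": 0,"rx": 0,"ry": 0,"rz": 0,"grip": 0.67},{"x": 0,"y": 0,"z": 0,"rx": 0,"ry": 0,"rz": 0,"grip": 0.67}]'

```text
time_s: 55.9
eef_pos: [463.5, 164.7, 72.9]
ee_rot: [0.098, 3.14, 0.003]
force: [-0.2, 9.2, -1.9]
finger_gap: 30.9
```

Request:
apply_moves --targets '[{"x": 0,"y": 0.06,"z": 0,"rx": 0,"ry": 0,"rz": 0,"grip": 0.4},{"x": 0,"y": 0,"z": 0,"rx": 0,"ry": 0,"rz": 0,"grip": 0.4},{"x": 0,"y": 0,"z": -0.6,"rx": 0,"ry": 0,"rz": 0,"grip": 0.2},{"x": 0,"y": 0,"z": -0.8,"rx": 0,"ry": 0,"rz": 0,"grip": 0.2},{"x": 0,"y": 0,"z": -0.8,"rx": 0,"ry": 0,"rz": 0,"grip": 0.2},{"x": 0,"y": 0,"z": 0,"rx": 0,"ry": 0,"rz": 0,"grip": 0.2},{"x": 0,"y": 0,"z": 0,"rx": 0,"ry": 0,"rz": 0,"grip": 0.2},{"x": 0,"y": 0,"z": 0,"rx": 0,"ry": 0,"rz": 0,"grip": 0.2}]'

```text
time_s: 56.9
eef_pos: [463.2, 166.5, 181.7]
ee_rot: [-0.098, -3.138, 0.001]
force: [0.1, 0.0, 0.4]
finger_gap: 75.6
```

```bash
python3 kn.py; python3 - <<'E'
from h import *
im,d,c=snap('top'); P=pts(d,c)
m=(im.max(2)<70)&(P[...,2]>120)&(P[...,0]>620)&(P[...,0]<720)&(P[...,1]<-190)&(P[...,1]>-280)
n,l,s,ce=cv2.connectedComponentsWithStats(m.astype(np.uint8))
for i in range(1,n):
    if s[i,4]>10: print(s[i,4],ce[i],np.median(P[l==i],0).round(1),np.ptp(P[l==i],axis=0).round())
# lid plane angle from top points
m=(P[...,0]>605)&(P[...,0]<650)&(P[...,1]<-130)&(P[...,1]>-330)&(P[...,2]>70)&(P[...,2]<230)
A=P[m]; print(m.sum()); k=np.polyfit(A[:,2],A[:,0]+.063*(A[:,1]+236),1); print('lid lean dx/dz',k, 'angle',1.571+np.arctan(k[0]))
E
```

```text
t 56.9 p [463.2 166.5 181.7] R [[-0.998, 0.062, -0.002], [0.062, 0.998, -0.001], [0.002, -0.001, -1.0]] F [0.1 0.  0.4] gap 75.6 q [ 0.27  0.19  1.71 -0.    1.24 -1.24]
wrist 702 [277. 210.] [462.2 168.   89.7] ext [25.2 23.6  8.9] top 90.7
tray [645.6 170.6 114.  145.1   1.3]
132 [388.5530303  134.59090909] [ 663.7 -238.   188.2] [29. 23. 17.]
589 [385.69949066 153.36842105] [ 626.6 -232.   175.5] [16. 90. 94.]
2741
lid lean dx/dz [1.56903561e-01 6.00126314e+02] angle 1.726634663098795
```

The table is locked at the measuring station: knob top 90.7, and it resists the push. Now the lid.

Request:
apply_moves --targets '[{"x": 0,"y": 0,"z": -0.72,"rx": 0,"ry": 0,"rz": 0,"grip": 0.2},{"x": 0,"y": 0,"z": -0.72,"rx": 0,"ry": 0,"rz": 0,"grip": 0.2},{"x": 0,"y": 0,"z": -0.72,"rx": 0,"ry": 0,"rz": 0,"grip": 0.2},{"x": -0.465,"y": -0.785,"z": 0,"rx": 0,"ry": 0,"rz": 0,"grip": 0.2},{"x": -0.465,"y": -0.785,"z": 0,"rx": 0,"ry": 0,"rz": 0,"grip": 0.2},{"x": -0.465,"y": -0.785,"z": 0,"rx": 0,"ry": 0,"rz": 0,"grip": 0.2},{"x": -0.465,"y": -0.785,"z": 0,"rx": 0,"ry": 0,"rz": 0,"grip": 0.2},{"x": -0.465,"y": -0.785,"z": 0,"rx": 0,"ry": 0,"rz": 0,"grip": 0.2}]'

```text
time_s: 58.05
eef_pos: [568.0, -37.9, 290.4]
ee_rot: [-0.098, -3.139, -0.0]
force: [0.4, 0.1, -0.5]
finger_gap: 75.1
```

Request:
apply_moves --targets '[{"x": -0.465,"y": -0.785,"z": 0,"rx": 0,"ry": 0,"rz": 0,"grip": 0.3},{"x": -0.465,"y": -0.785,"z": 0,"rx": 0,"ry": 0,"rz": 0,"grip": 0.3},{"x": -0.465,"y": -0.785,"z": 0,"rx": 0,"ry": 0,"rz": 0,"grip": 0.3},{"x": -0.465,"y": -0.785,"z": 0,"rx": 0,"ry": 0,"rz": 0,"grip": 0.3},{"x": -0.465,"y": -0.785,"z": 0,"rx": 0,"ry": 0,"rz": 0,"grip": 0.3},{"x": 0,"y": 0,"z": 0,"rx": 0,"ry": 0,"rz": 0,"grip": 0.3},{"x": 0,"y": 0,"z": 0,"rx": 0,"ry": 0,"rz": 0,"grip": 0.3},{"x": 0,"y": 0,"z": 0,"rx": 0,"ry": 0,"rz": 0,"grip": 0.3}]'

```text
time_s: 59.05
eef_pos: [671.2, -238.5, 291.5]
ee_rot: [0.096, 3.139, -0.0]
force: [0.1, -0.3, -0.4]
finger_gap: 65.6
```

```bash
python3 - <<'E'
from h import *
st(); plan([((670.5,-239.7,290),None,.3,1),((670.5,-239.7,162),None,.3,4)])
E
```

```text
t 59.05 p [ 671.2 -238.5  291.5] R [[-0.998, 0.061, 0.001], [0.061, 0.998, -0.0], [-0.001, -0.0, -1.0]] F [ 0.1 -0.3 -0.4] gap 65.6 q [-0.39  0.67  0.8   0.    1.68 -1.9 ]
0-0: 1x xyz [0.013, -0.025, 0.03] g 0.3
1-4: 4x xyz [0.0, 0.0, 0.64] g 0.3
```

Request:
apply_moves --targets '[{"x": 0.01,"y": -0.02,"z": 0.6,"rx": 0,"ry": 0,"rz": 0,"grip": 0.3},{"x": 0,"y": 0,"z": 0.6,"rx": 0,"ry": 0,"rz": 0,"grip": 0.3},{"x": 0,"y": 0,"z": 0.6,"rx": 0,"ry": 0,"rz": 0,"grip": 0.3},{"x": 0,"y": 0,"z": 0.5,"rx": 0,"ry": 0,"rz": 0,"grip": 0.4},{"x": 0,"y": 0,"z": 0.28,"rx": 0,"ry": 0,"rz": 0,"grip": 0.4},{"x": 0,"y": 0,"z": 0,"rx": 0,"ry": 0,"rz": 0,"grip": 1},{"x": 0,"y": 0,"z": 0,"rx": 0,"ry": 0,"rz": 0,"grip": 1},{"x": 0,"y": 0,"z": 0,"rx": 0,"ry": 0,"rz": 0,"grip": 1}]' --force 25

```text
time_s: 60.05
eef_pos: [671.0, -240.6, 163.0]
ee_rot: [0.098, 3.139, -0.001]
force: [-0.2, 2.0, 0.3]
finger_gap: 30.3
```

Request:
apply_moves --targets '[{"x": 0,"y": 0,"z": 0,"rx": 0,"ry": 0,"rz": 0,"grip": 1},{"x": 0,"y": 0,"z": 0,"rx": 0,"ry": 0,"rz": 0,"grip": 1},{"x": 0.186,"y": 0,"z": -0.08,"rx": 0,"ry": 0,"rz": 0,"grip": 1},{"x": 0.191,"y": 0,"z": -0.067,"rx": 0,"ry": 0,"rz": 0,"grip": 1},{"x": 0.195,"y": 0,"z": -0.053,"rx": 0,"ry": 0,"rz": 0,"grip": 1},{"x": 0.198,"y": 0,"z": -0.039,"rx": 0,"ry": 0,"rz": 0,"grip": 1},{"x": 0.201,"y": 0,"z": -0.025,"rx": 0,"ry": 0,"rz": 0,"grip": 1},{"x": 0.202,"y": 0,"z": -0.01,"rx": 0,"ry": 0,"rz": 0,"grip": 1}]'

```text
time_s: 61.05
eef_pos: [612.3, -236.3, 176.3]
ee_rot: [0.097, 3.138, 0.001]
force: [3.2, 3.5, 0.8]
finger_gap: 27.3
```

Request:
apply_moves --targets '[{"x": 0.202,"y": 0,"z": 0.004,"rx": 0,"ry": 0,"rz": 0,"grip": 1},{"x": 0.201,"y": 0,"z": 0.019,"rx": 0,"ry": 0,"rz": 0,"grip": 1},{"x": 0.199,"y": 0,"z": 0.033,"rx": 0,"ry": 0,"rz": 0,"grip": 1},{"x": 0.197,"y": 0,"z": 0.047,"rx": 0,"ry": 0,"rz": 0,"grip": 1},{"x": 0.193,"y": 0,"z": 0.061,"rx": 0,"ry": 0,"rz": 0,"grip": 1},{"x": 0.188,"y": 0,"z": 0.075,"rx": 0,"ry": 0,"rz": 0,"grip": 1},{"x": 0.182,"y": 0,"z": 0.088,"rx": 0,"ry": 0,"rz": 0,"grip": 1},{"x": 0.175,"y": 0,"z": 0.101,"rx": 0,"ry": 0,"rz": 0,"grip": 1}]'

```text
time_s: 62.05
eef_pos: [535.0, -232.0, 154.3]
ee_rot: [0.098, 3.14, 0.0]
force: [0.9, 4.8, 2.5]
finger_gap: 27.0
```

Request:
apply_moves --targets '[{"x": 0.167,"y": 0,"z": 0.113,"rx": 0,"ry": 0,"rz": 0,"grip": 1},{"x": 0.159,"y": 0,"z": 0.125,"rx": 0,"ry": 0,"rz": 0,"grip": 1},{"x": 0.15,"y": 0,"z": 0.136,"rx": 0,"ry": 0,"rz": 0,"grip": 1},{"x": 0.139,"y": 0,"z": 0.146,"rx": 0,"ry": 0,"rz": 0,"grip": 1},{"x": 0.129,"y": 0,"z": 0.156,"rx": 0,"ry": 0,"rz": 0,"grip": 1},{"x": 0.117,"y": 0,"z": 0.165,"rx": 0,"ry": 0,"rz": 0,"grip": 1},{"x": 0,"y": 0,"z": 0,"rx": 0,"ry": 0,"rz": 0,"grip": 1},{"x": 0,"y": 0,"z": 0,"rx": 0,"ry": 0,"rz": 0,"grip": 1}]'

```text
time_s: 63.05
eef_pos: [492.4, -229.5, 111.9]
ee_rot: [-0.098, -3.139, -0.0]
force: [-2.3, 1.1, -2.5]
finger_gap: 27.1
```

Request:
apply_moves --targets '[{"x": 0.105,"y": 0,"z": 0.173,"rx": 0,"ry": 0,"rz": 0,"grip": 1},{"x": 0.092,"y": 0,"z": 0.18,"rx": 0,"ry": 0,"rz": 0,"grip": 1},{"x": 0.079,"y": 0,"z": 0.186,"rx": 0,"ry": 0,"rz": 0,"grip": 1},{"x": 0.066,"y": 0,"z": 0.191,"rx": 0,"ry": 0,"rz": 0,"grip": 1},{"x": 0,"y": 0,"z": 0.04,"rx": 0,"ry": 0,"rz": 0,"grip": 1},{"x": 0,"y": 0,"z": 0,"rx": 0,"ry": 0,"rz": 0,"grip": 1},{"x": 0,"y": 0,"z": 0,"rx": 0,"ry": 0,"rz": 0,"grip": 1},{"x": 0,"y": 0,"z": 0,"rx": 0,"ry": 0,"rz": 0,"grip": 1}]'

```text
time_s: 64.05
eef_pos: [475.3, -228.6, 74.5]
ee_rot: [0.098, 3.14, -0.001]
force: [-8.3, 2.6, 18.8]
finger_gap: 27.1
```

The lid is seated (18.8 N reaction). Releasing and withdrawing.

Request:
apply_moves --targets '[{"x": 0,"y": 0,"z": 0,"rx": 0,"ry": 0,"rz": 0,"grip": 0.4},{"x": 0,"y": 0,"z": 0,"rx": 0,"ry": 0,"rz": 0,"grip": 0.3},{"x": 0,"y": 0,"z": 0,"rx": 0,"ry": 0,"rz": 0,"grip": 0.3},{"x": 0,"y": 0,"z": -0.5,"rx": 0,"ry": 0,"rz": 0,"grip": 0.3},{"x": 0,"y": 0,"z": -0.8,"rx": 0,"ry": 0,"rz": 0,"grip": 0.3},{"x": 0,"y": 0,"z": -0.8,"rx": 0,"ry": 0,"rz": 0,"grip": 0.3},{"x": 0.6,"y": 0,"z": -0.6,"rx": 0,"ry": 0,"rz": 0,"grip": 0.3},{"x": 0.8,"y": 0,"z": 0,"rx": 0,"ry": 0,"rz": 0,"grip": 0.3}]'

```text
time_s: 65.05
eef_pos: [405.6, -224.2, 210.2]
ee_rot: [0.097, 3.137, -0.003]
force: [-0.9, -0.7, 0.3]
finger_gap: 65.5
```

Request:
apply_moves --targets '[{"x": 0.8,"y": 0,"z": 0,"rx": 0,"ry": 0,"rz": 0,"grip": 0},{"x": 0.6,"y": 0,"z": 0,"rx": 0,"ry": 0,"rz": 0,"grip": 0},{"x": 0,"y": 0,"z": 0,"rx": 0,"ry": 0,"rz": 0,"grip": 0},{"x": 0,"y": 0,"z": 0,"rx": 0,"ry": 0,"rz": 0,"grip": 0},{"x": 0,"y": 0,"z": 0,"rx": 0,"ry": 0,"rz": 0,"grip": 0},{"x": 0,"y": 0,"z": 0,"rx": 0,"ry": 0,"rz": 0,"grip": 0},{"x": 0,"y": 0,"z": 0,"rx": 0,"ry": 0,"rz": 0,"grip": 0},{"x": 0,"y": 0,"z": 0,"rx": 0,"ry": 0,"rz": 0,"grip": 0}]'

```text
time_s: 66.05
eef_pos: [335.8, -219.6, 208.5]
ee_rot: [-0.098, -3.14, -0.0]
force: [-0.3, 0.1, 0.4]
finger_gap: 94.0
```

```bash
python3 - <<'E'
from br import *
import kn
st(); kn.tray(); brass('top','t4',False)
im,d,c=snap('top'); P=pts(d,c)
q=P[165:245,325:430].reshape(-1,3); q=q[(q[:,2]>45)&(q[:,2]<75)]
A=np.c_[q[:,:2],np.ones(len(q))]; print('lid plane',np.linalg.lstsq(A,q[:,2],rcond=None)[0], np.median(q[:,2]))
k=(P[...,2]>80)&(P[...,2]<110)&(abs(P[...,0]-463)<35)&(abs(P[...,1]-168)<35); print('plunger knob top',np.percentile(P[k][:,2],90),np.median(P[k],0))
im=cv2.imread('pics/t4.png')[20:300,140:450]; cv2.imwrite('pics/t4c.png',cv2.resize(im,None,fx=2.1,fy=2.1))
E
```

```text
t 66.05 p [ 335.8 -219.6  208.5] R [[-0.998, 0.062, -0.0], [0.062, 0.998, 0.0], [0.0, 0.0, -1.0]] F [-0.3  0.1  0.4] gap 94.0 q [-0.67 -0.04  1.9   0.    1.28 -2.18]
tray [645.2 170.6 113.1 144.7   2. ]
top 410 bar [6.516e+02 1.245e+02 8.350e+01 3.110e+01 3.000e-01] knob 43 [648.4 122.8  81.4] knob mid [648.9 123.1  81.2]
top 422 bar [648.1 198.8  83.7  31.3   1.8] knob 42 [646.3 197.7  81.4] knob mid [646.5 198.1  82.1]
top 398 bar [649.5 160.1  83.4  30.1   1.1] knob 42 [647.4 160.1  81.8] knob mid [647.6 160.4  81.7]
lid plane [-3.26423075e-03  2.59436568e-04  5.80735086e+01] 56.359980203889826
plunger knob top 92.35405221021942 [464.04462645 163.92598272  89.63924549]
```

View pics/t4c.png

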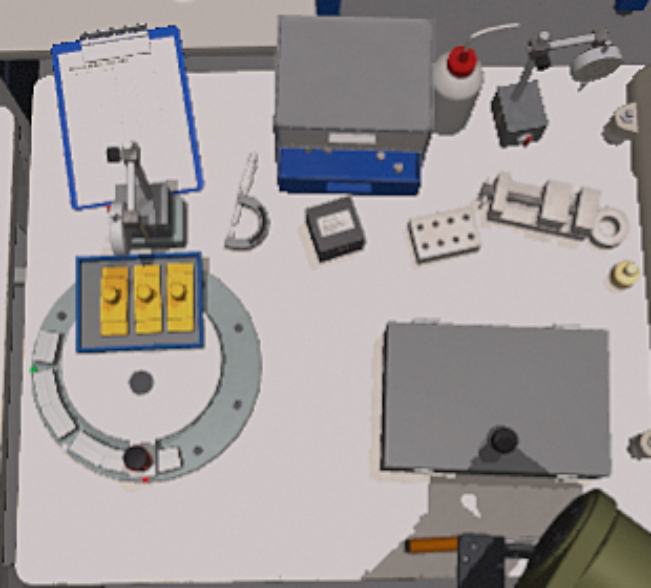

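All checks agree: the lid is shut at its starting height and level, three masters stand on the tray under the indicator, and the plunger is home at the red dot.

```bash
python3 -c "
from station import *
print(hand_in())"
```

```text
the job is handed in; nothing more can be done
None
```

The job is done and handed in at about 66 s of the 208 s allowed. I opened the lid to about 1.73 rad and locked the table at the loading station. I then moved all three brass masters onto the blue tray, locked the table at the measuring station, and shut the lid.

**Last checks:**
- **Masters:** all three stand on the tray with knobs up. Their tops read 81–82 mm, against 83 mm expected for standing flat.
- **Plunger:** it is home at the red dot. The knob top reads about 90.7 mm, and the head resisted a 9 N push.
- **Lid:** it is level at 56.4 mm, against 56.5 mm before opening, so it is fully shut.
- **Plug gauges:** both were still in their places in the last picture of the open box. They could not be seen once the lid was shut.
- **Bystanders:** in the final picture the lens case, steel block and screwdriver look to be where they started. The screwdriver is partly hidden behind the gripper.

**One problem on the way:** during the first swing to the loading station, the fingers slid off-centre on the plunger knob. The measured force rose to about 80 N, below the 120 N wrist limit. I take it as finger contact on the knob, not the arm or gripper body pressing on something, where the limit is 40 N, but I did not confirm that. I let go with the pin resting on the rim, re-centred and finished the indexing. For the second swing I turned the tool with the head, and the forces stayed under 10 N.

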